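# Put three mixed-up dental models back into their own trays

## Robot

A 6-joint arm with a two-finger parallel gripper is mounted at the origin on the work surface. World frame = base frame: x ahead of the robot, y to its left, z up, the work surface at z = 0. Lengths are in m, angles in rad, forces in N, time in s.
With the tool pointing down it reaches from about 0.275 to 0.85 m from the base axis. Payload 19 kg.
Tool frame: the origin (TCP) lies at the very end of the fingers, on their centre line; the grasp point (between the pads) lies 19 mm behind it; z points along the fingers, y is the direction in which the jaws open and shut (so a half turn about z gives the same grasp; the last joint's range is limited). The gripper opens to 85 mm and grips with 20 to 120 N. Pads are 22 mm wide; open, the fingers measure 114 mm over their backs; the gripper's body (76 mm by 85 mm) begins 54 mm behind the grasp point. The pads swing forward as they close: fully open they stand 13 mm farther back than shut.
Start: joints at [-1.35, 0.15, 1.437, -0, 1.554, -0.134], TCP at [0.2, -0.539, 0.193] pointing down, gripper open.
Joint ranges: [-2.8, 2.8], [-0.68, 2.1], [0.12, 2.68], [-1.39, 4.53], [0.16, 2.79], [-2.81, 2.81]. Speed limits (rad/s): [1.89, 1.89, 2.22, 3.01, 3.01, 3.01].

## Interface

Orientations are given as a 3x3 rotation matrix whose columns are the frame's x, y, z axes.
In Python, from rig import manip gives the robot as it stands.
- The arm moves only by the tool servo_tool, never from a script. Its argument "series" is a list of rows, each an object with "slide": the shift along the tool's x, y, z in m, a list of three; "spin": the turn about the tool's z in rad; "hand": the closure in counts, from 0 (fully open) to 255 (shut). In form: [{"slide": [tx, ty, tz], "spin": spin, "hand": hand}, ...]. A call has 1 to 20 rows; each row shifts and turns the commanded pose from where the row before left it, along the tool's axes as they then stand; what a row does not reach is not made up. A row lasts 1/10 s, in which the tool goes at most 50 mm and 8.59 degrees, less where a joint would pass 70% of its speed; a pose out of reach is approached as far as the arm can. A call with a gripper value outside its range is refused whole. The fingers move at their own pace and stop on an object; the grip force is fixed at half the most. Time passes only in rows, so rows that do not move let the fingers close. It gives the time, the measured TCP pose, the force and the opening at its end, in the units of the state.
- manip.observe(): the state, without advancing time (a new reading comes with each control period).
- manip.get_image(name): name is "scene" or "side" or "wrist"; returns the picture (384x512x3 uint8, blue, green, red); there is no depth.
- manip.camera_model(name): a dict with "K" (3x3 intrinsics, pixels), "R" (3x3) and "t" (3): a world point X has camera coordinates R X + t. Camera axes: x right, y down, z forward; pixel columns grow to the right and rows downward; lengths in m; the calibration is good to about 2 mm. The wrist camera is an equidistant fisheye: a pixel r from the principal point sees the ray r / f radians off the axis. A picture is of the moment at which its call begins: read the wrist's pose just before it. camera_model takes no time and is no camera call; for the wrist camera it gives the pose at the moment of the call.
- manip.hand_in(): hands the job in, once; it reports no verdict.
The state is a dict: "t": time; "joint_pos": joint angles; "qd": joint speeds; "effort": joint torques, N m; "eef_pos": TCP position; "tcp_rot": TCP orientation; "ft_force": force on the tool from outside, world axes, zero at the start; "torque": the same for the moment, N m; "gripper_width": finger opening in m.
Only numpy, scipy, OpenCV 4.12 (cv2) and the standard library are available. Lean on these libraries where they do the work, as an engineer would, in place of code of your own. Each camera call takes 0.05 s, during which the arm holds its last target.

## Task

The three stone dental models each stand in the wrong tray. Rearrange them so that the solid upper model with the pointed front is in the round tray, the open U-shaped lower model in the square tray and the narrow straight quadrant model in the oblong tray, first parking one of them on the middle of the empty glass slab to free a tray. Set each one down gently, upright and in the middle of its tray, never tip one over, and leave the bottle, the bowl and the jar where they are.

Things in the scene. Friction and masses are not known exactly. Their poses are not given: they have to be found in the camera images.
- upper_model: Solid tan stone jaw model, about 180 g; house-shaped from above, 56 (x) by 60 mm (y): pointed front at x -28 mm, flat parallel flanks at y +-30 mm from x 2 to 28 mm, flat back at x 28 mm. Base 32 mm high; a horseshoe of teeth, 5 mm or more in from the flanks, to 39 mm. Grip it across the flanks, 13 mm to +x of the origin. Origin: centre of its underside, z up.
- lower_model: Open U-shaped tan stone jaw model, about 130 g, 56 (x) by 60 mm (y): round front at x -28 mm, two legs 17 mm wide with flat parallel outer flanks at y +-30 mm from x 2 to 28 mm; gap between them 26 mm, open to +x. Base 32 mm high, teeth to 39 mm. Grip it across the outer flanks, 13 mm to +x of the origin. Origin: centre of its outline, at the underside (in the gap), z up.
- quadrant_model: Narrow straight dental model of one quarter jaw, same tan stone, 90 g (may vary by 30 %): a block 56 mm (x) by 26 mm (y), 32 mm high, with a single row of teeth along x up to 39 mm high. Easily gripped across its 26 mm width. Origin at the centre of its underside, z up.
- round_tray: Round flat aluminium tray, 116 mm in diameter, floor 3 mm above the bench, thin rim up to 7 mm above the bench. Home of the upper model; the quadrant model stands in it at the start. The trays are fixed to the bench and do not shift. Origin at the centre of its underside, on the bench.
- square_tray: Square flat aluminium tray, 104 x 104 mm, floor 3 mm above the bench, thin rim up to 7 mm above the bench. Home of the lower model; the upper model stands in it at the start. The trays are fixed to the bench and do not shift. Origin at the centre of its underside, on the bench.
- oblong_tray: Oblong flat aluminium tray, 150 mm (x) by 96 mm (y), floor 3 mm above the bench, thin rim up to 7 mm above the bench. Home of the quadrant model; the lower model stands in it at the start. The trays are fixed to the bench and do not shift. Origin at the centre of its underside, on the bench.
- slab: Flat grey-green frosted glass mixing slab, 110 mm (x) by 90 mm (y) and 10 mm thick, empty: the free spot for parking a model. Fixed to the bench. Origin at the centre of its underside, on the bench.
- bottle: Bystander: small white bottle, 40 mm in diameter, 75 mm high, standing loose on the bench. Origin at the centre of its underside.
- bowl: Bystander: small white ceramic bowl, 68 mm in diameter, 35 mm high, loose. Origin at the centre of its underside.
- jar: Bystander: small clear jar with an orange cap, 48 mm in diameter, 45 mm high, loose. Origin at the centre of its underside.

How it is judged:
By the outcome, as a careful person would: the job done as asked, in the order asked, and still so for the second after the job is handed in, with the robot touching nothing.
It also fails if it takes over 109 s, if anything falls off the work surface, if the arm or the gripper's body presses on something with over 40 N, if the wrist force passes 120 N, or if a joint passes its speed limit or range.

## Working session

There is one attempt and no reset: what is moved stays moved. The work goes in short steps, Python scripts to look and compute and a tool call to move; the robot and the scene stay as the last step left them, time stands still between calls to the robot, and variables do not carry over. Pictures are saved under pics/ and viewed, and the job is handed in when it is done.

Besides the shell and the picture viewer there is one more tool, called as name(argument=value, ...), one argument or row to a line, values as JSON. servo_tool: Moves the arm, as the interface text tells. Its arguments: {"type":"object","properties":{"series":{"type":"array"}},"required":["series"]}

```bash
mkdir -p pics; ls; python3 - <<'E'
from rig import manip
import cv2,numpy as np
np.set_printoptions(precision=4,suppress=True)
s=manip.observe()
for k,v in s.items(): print(k,np.array(v))
for n in("scene","side","wrist"):
    print(n,manip.camera_model(n)); cv2.imwrite(f"pics/{n}0.png",manip.get_image(n))
E
```

```text
pics
t 0.0
joint_pos [-1.35    0.151   1.438  -0.      1.5538 -0.134 ]
qd [-0.0011  0.002   0.0006  0.0008 -0.0011  0.0013]
effort [ -0.001  -71.3055 -57.0875  -0.0002   0.0091  -0.    ]
eef_pos [ 0.1997 -0.5389  0.1922]
tcp_rot [[ 0.9377  0.3474 -0.0003]
 [ 0.3474 -0.9377  0.0011]
 [ 0.0001 -0.0012 -1.    ]]
ft_force [-0.4318 -0.9436  0.2847]
torque [ 0.0188 -0.0151 -0.0315]
gripper_width 0.08528830886597884
scene {'K': array([[374.8105,   0.    , 259.7557],
       [  0.    , 374.8105, 192.41  ],
       [  0.    ,   0.    ,   1.    ]]), 'R': array([[ 0.277 ,  0.9609, -0.0023],
       [ 0.8392, -0.2431, -0.4865],
       [-0.468 ,  0.1329, -0.8737]]), 't': array([-0.1049, -0.475 ,  1.222 ])}
side {'K': array([[372.4855,   0.    , 248.9043],
       [  0.    , 372.4855, 195.3372],
       [  0.    ,   0.    ,   1.    ]]), 'R': array([[-0.9946, -0.1032, -0.0122],
       [-0.0655,  0.7135, -0.6976],
       [ 0.0807, -0.693 , -0.7164]]), 't': array([0.5494, 0.0847, 0.8258])}
wrist {'K': array([[297.3186,   0.    , 256.6522],
       [  0.    , 297.3186, 193.349 ],
       [  0.    ,   0.    ,   1.    ]]), 'R': array([[ 0.3476, -0.9376, -0.0011],
       [-0.8972, -0.333 ,  0.2899],
       [-0.2722, -0.0998, -0.957 ]]), 't': array([-0.5757, -0.0383,  0.3792])}
```

View pics/scene0.png

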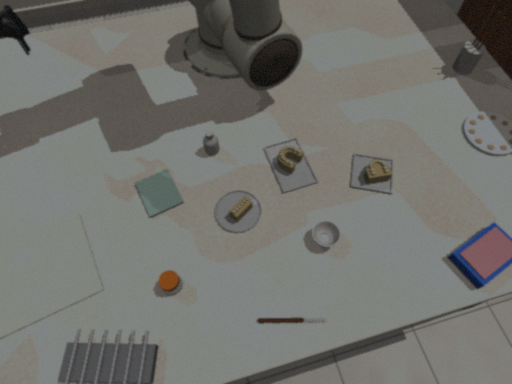

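View pics/side0.png

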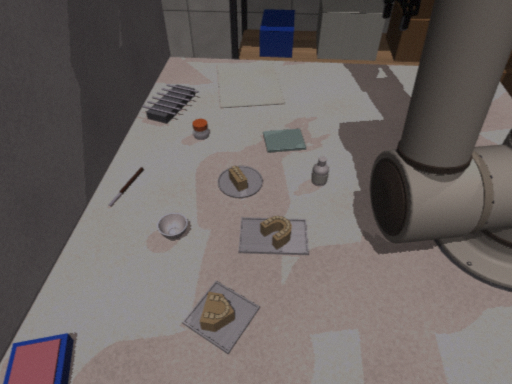

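View pics/wrist0.png

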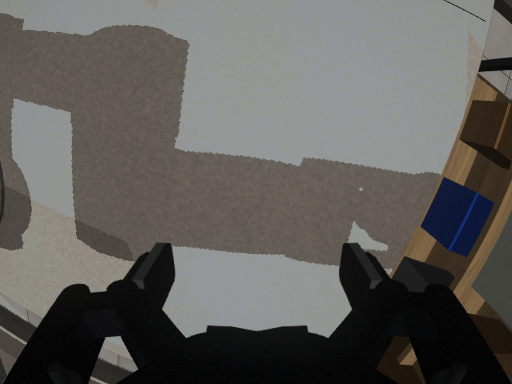

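The scene view shows the slab at (159,193), the round tray at (238,211), the oblong tray at (290,165) and the square tray at (372,173). The quadrant, lower and upper models stand in those trays in that order. The side view shows the same layout. Next I'll zoom in on the details.

```bash
python3 - <<'E'
import cv2,numpy as np
a=cv2.imread("pics/scene0.png")[120:260,125:405]; cv2.imwrite("pics/sc_z.png",cv2.resize(a,(784,392),interpolation=cv2.INTER_CUBIC))
a=cv2.imread("pics/side0.png")[115:355,150:345]; cv2.imwrite("pics/si_z.png",cv2.resize(a,None,fx=2.45,fy=2.45,interpolation=cv2.INTER_CUBIC))
E
```

```text
(no output)
```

View pics/sc_z.png

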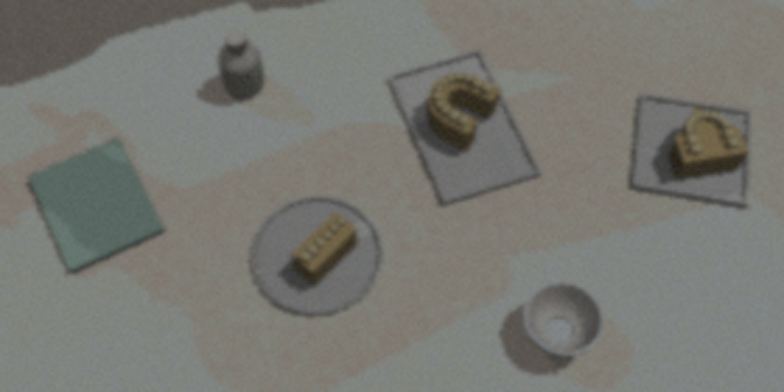

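View pics/si_z.png

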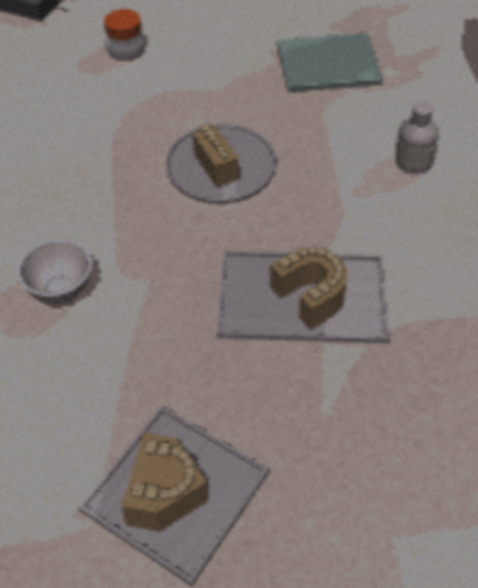

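```bash
cat > h.py <<'E'
import numpy as np,cv2
np.set_printoptions(precision=4,suppress=True)
CAM={"scene":(np.array([[374.8105,0,259.7557],[0,374.8105,192.41],[0,0,1]]),np.array([[ 0.277 ,  0.9609, -0.0023],[ 0.8392, -0.2431, -0.4865],[-0.468 ,  0.1329, -0.8737]]),np.array([-0.1049, -0.475 ,  1.222 ])),}
from rig import manip
def cam(n):
    m=manip.camera_model(n); return np.array(m["K"]),np.array(m["R"]),np.array(m["t"])
def ray(n,px,m=None):
    K,R,t=m or cam(n); px=np.atleast_2d(px).astype(float)
    x=(px-[K[0,2],K[1,2]])/K[0,0]
    if n=="wrist":
        r=np.linalg.norm(x,axis=1,keepdims=True); d=np.hstack([x/np.maximum(r,1e-9)*np.sin(r),np.cos(r)])
    else: d=np.hstack([x,np.ones((len(x),1))])
    return -R.T@t, d@R
def plane(n,px,z,m=None):
    c,d=ray(n,px,m); return c+d*((z-c[2])/d[:,2])[:,None]
E
sed -i '/^CAM=/d' h.py
python3 - <<'E'
from h import *
sc=lambda p:np.array(p)/2.8+[125,120]-0.0
si=lambda p:np.array(p)/2.45+[150,115]
def rep(nm,P):
    e=np.linalg.norm(np.roll(P,-1,0)-P,axis=1); d=[ (P[i]-P[(i+1)%4]) for i in range(2)]
    print(nm,P.mean(0)[:2]*1e3,"edges",e*1e3,"ang",[round(float(np.degrees(np.arctan2(v[1],v[0]))),1) for v in d])
rep("obl sc",plane("scene",sc([(390,81),(478,53),(538,176),(443,204)]),.007))
rep("obl si",plane("side",si([(226,253),(382,258),(389,340),(219,336)]),.007))
rep("sq sc",plane("scene",sc([(640,96),(748,112),(746,207),(630,187)]),.007))
rep("sq si",plane("side",si([(165,408),(268,468),(192,582),(82,509)]),.007))
rep("slab sc",plane("scene",sc([(28,182),(120,140),(162,230),(72,271)]),.010))
rep("slab si",plane("side",si([(278,38),(372,34),(382,80),(290,88)]),.010))
print("round",plane("scene",sc([(316,257)]),.007),plane("side",si([(221,163)]),.007))
# model masks
for n in("scene","side"):
    im=cv2.imread(f"pics/{n}0.png"); b,g,r=[c.astype(int) for c in cv2.split(cv2.GaussianBlur(im,(3,3),0))]
    m=((r-b>25)&(g-b>12)).astype(np.uint8)*255
    num,l,st,ce=cv2.connectedComponentsWithStats(m)
    for i in range(1,num):
        if st[i,4]>80: print(n,st[i],ce[i])
E
```

```text
obl sc [498.1711  48.3198] edges [ 92.896  148.484   92.7495 144.0183] ang [-84.9, -177.0]
obl si [490.8696  57.088 ] edges [145.6556  92.5361 146.6006  94.7809] ang [2.9, -86.5]
sq sc [581.7376 244.985 ] edges [101.9275 104.7978 104.2184 102.8529] ang [-116.6, 153.2]
sq si [576.0982 251.4668] edges [ 98.3696 102.852  100.431  102.8977] ang [-26.9, -116.6]
slab sc [ 487.9432 -295.7339] edges [ 90.6511 106.55    84.5159 104.1354] ang [-76.1, -168.9]
slab si [ 479.5423 -288.211 ] edges [112.6253  87.7205 104.9522  94.847 ] ang [9.0, -82.4]
round [[ 0.5928 -0.1178  0.007 ]] [[ 0.5856 -0.1071  0.007 ]]
scene [279 148  24  20 208] [288.4567 155.9856]
scene [367 159  25  20 297] [377.7744 169.9596]
scene [230 197  21  20 222] [240.4324 206.5631]
scene [158 270  21  21 353] [168.085  279.9915]
side [ 239   18  191   48 2140] [359.1224  49.7369]
side [192 119  16  11 132] [199.2045 123.5909]
side [229 166  18  23 200] [237.725 175.33 ]
side [261 216  30  25 428] [278.0818 226.3364]
side [200 292  34  39 805] [214.7727 310.6174]
```

servo_tool(
  series=[
    {"slide": [0.03,-0.016,-0.002],"spin": 0,"hand": 0},
    {"slide": [0.03,-0.016,-0.002],"spin": 0,"hand": 0},
    {"slide": [0.03,-0.016,-0.002],"spin": 0,"hand": 0},
    {"slide": [0.03,-0.016,-0.002],"spin": 0,"hand": 0},
    {"slide": [0.03,-0.016,-0.002],"spin": 0,"hand": 0},
    {"slide": [0.03,-0.016,-0.002],"spin": 0,"hand": 0},
    {"slide": [0.03,-0.016,-0.002],"spin": 0,"hand": 0},
    {"slide": [0.03,-0.016,-0.002],"spin": 0,"hand": 0},
    {"slide": [0.03,-0.016,-0.002],"spin": 0,"hand": 0},
    {"slide": [0.03,-0.016,-0.002],"spin": 0,"hand": 0},
    {"slide": [0.03,-0.016,-0.002],"spin": 0,"hand": 0},
    {"slide": [0.03,-0.016,-0.002],"spin": 0,"hand": 0},
    {"slide": [0.03,-0.016,-0.002],"spin": 0,"hand": 0},
    {"slide": [0.03,-0.016,-0.002],"spin": 0,"hand": 0},
    {"slide": [0.03,-0.016,-0.002],"spin": 0,"hand": 0},
    {"slide": [0.03,-0.016,-0.002],"spin": 0,"hand": 0},
    {"slide": [0,0,0],"spin": 0,"hand": 0},
    {"slide": [0,0,0],"spin": 0,"hand": 0},
  ],
)

```text
t: 1.95
eef_pos: [0.5609, -0.1319, 0.2244]
tcp_rot: [[0.937, 0.349, -0.001], [0.349, -0.937, 0.0], [-0.001, -0.0, -1.0]]
ft_force: [-0.2, -0.7, -0.9]
gripper_width: 0.0852
```

```bash
cat >> h.py <<'E'
import pickle
def shot(tag):
    m=cam("wrist"); im=manip.get_image("wrist"); cv2.imwrite(f"pics/{tag}.png",im)
    pickle.dump(m,open(f"pics/{tag}.pkl","wb")); s=manip.observe(); print("t",s["t"],"tcp",np.array(s["eef_pos"]),"yaw of tool x",np.degrees(np.arctan2(s["tcp_rot"][1][0],s["tcp_rot"][0][0])),"w",s["gripper_width"]); return im
def model(tag): return pickle.load(open(f"pics/{tag}.pkl","rb"))
E
python3 -c "
from h import *
im=shot('w1'); cv2.imwrite('pics/w1b.png',cv2.resize(im,(768,576),interpolation=cv2.INTER_CUBIC))"
```

```text
t 2.0 tcp [ 0.5606 -0.1325  0.2244] yaw of tool x 20.34646058528981 w 0.08533802104229522
```

View pics/w1b.png

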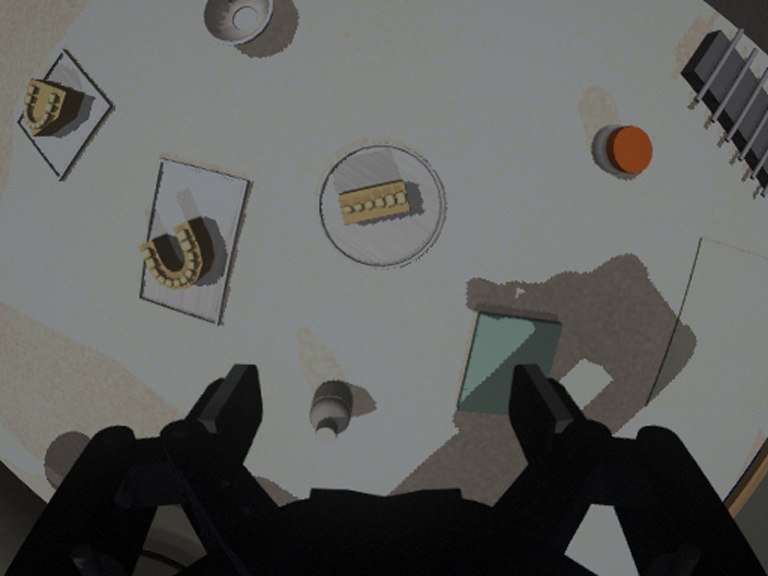

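The wrist view holds everything: round tray at (382,206) with the quadrant at (375,202), oblong tray at (196,240), slab at (512,362) and square tray at (66,115) in the 1.5x picture. I'll zoom in on these.

```bash
python3 - <<'E'
import cv2
im=cv2.imread("pics/w1.png")
def z(n,x,y,w,h,f): cv2.imwrite(f"pics/{n}.png",cv2.resize(im[y:y+h,x:x+w],None,fx=f,fy=f,interpolation=cv2.INTER_CUBIC))
z("w1q",205,90,100,95,6); z("w1o",85,95,95,130,4.5); z("w1s",295,195,90,85,6)
E
```

```text
(no output)
```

View pics/w1q.png

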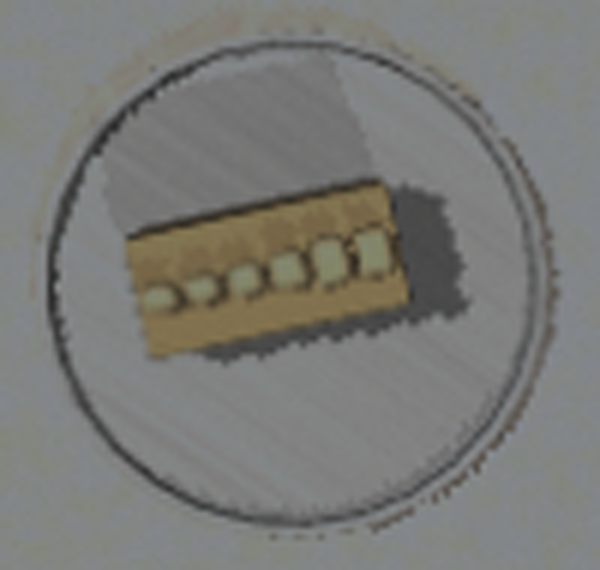

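View pics/w1o.png

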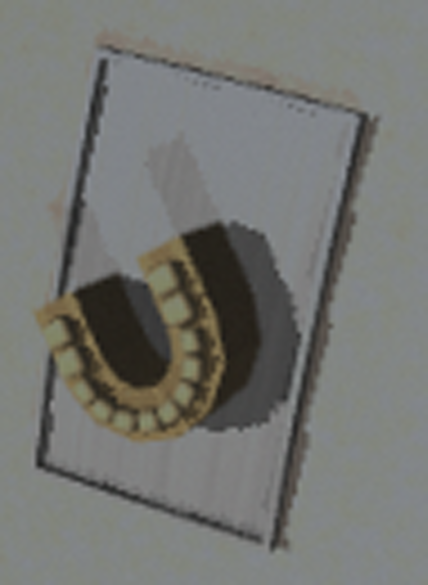

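View pics/w1s.png

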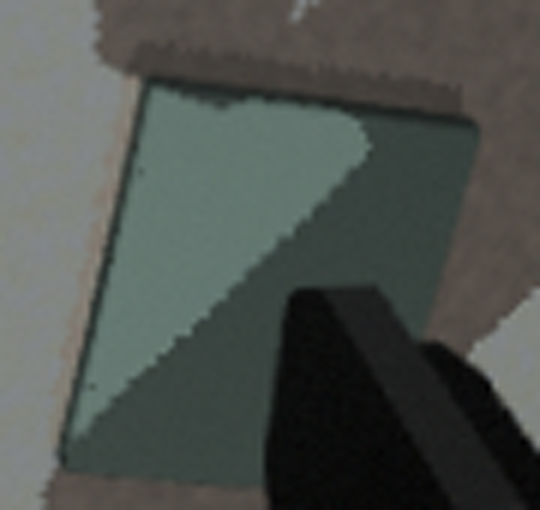

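```bash
python3 - <<'E'
from h import *
m=model("w1")
f=lambda p,o,s:(np.array(p)+.5)/s-.5+o
def rep(nm,P):
    e=np.linalg.norm(np.roll(P,-1,0)-P,axis=1); d=[ (P[(i+1)%4]-P[i]) for i in range(4)]
    print(nm,P.mean(0)[:2]*1e3,"edges",e*1e3,"ang",[round(float(np.degrees(np.arctan2(v[1],v[0]))),1) for v in d])
q=f([(130,237),(383,181),(408,300),(150,357)],[205,90],6)
rep("quad z35",plane("wrist",q,.035,m))
o=f([(104,52),(366,113),(277,542),(40,466)],[85,95],4.5); rep("obl",plane("wrist",o,.007,m))
s=f([(148,82),(478,124),(65,466)],[295,195],6); P=plane("wrist",s,.010,m); print("slab",(P[1]+P[2])/2*1e3,np.linalg.norm(P[1]-P[0]),np.linalg.norm(P[2]-P[0]),np.degrees(np.arctan2(*(P[2]-P[0])[[1,0]])))
s2=(np.array([(65,50),(114,106),(62,180),(17,123)])+.5)/1.5-.5; rep("sq",plane("wrist",s2,.007,m))
# round: points on rim
th=f([(50,290),(290,42),(530,270),(295,523),(120,130),(480,130),(120,455),(470,440)],[205,90],6)
P=plane("wrist",th,.007,m); A=np.c_[2*P[:,:2],np.ones(len(P))]; x=np.linalg.lstsq(A,(P[:,:2]**2).sum(1),rcond=None)[0]
print("round",x[:2]*1e3,"R",np.sqrt(x[2]+x[:2]@x[:2])*1e3)
l=f([(38,315),(74,293),(140,256),(182,234)],[85,95],4.5); L=plane("wrist",l,.035,m); print("lower leg ends",L[:,:2]*1e3,np.linalg.norm(L[3]-L[0]),np.linalg.norm(L[1]-L[0]),np.linalg.norm(L[2]-L[3]))
fr=f([(140,440)],[85,95],4.5); print("front approx",plane("wrist",fr,.035,m)*1e3)
E
```

```text
quad z35 [ 593.386  -110.9826] edges [53.5831 25.4274 55.2369 25.6434] ang [-57.2, -147.4, 122.9, 28.9]
obl [495.8916  45.6996] edges [ 93.5664 145.7917  93.3522 145.108 ] ang [-85.5, -176.5, 94.1, 3.6]
slab [ 485.1687 -296.458    10.    ] 0.08808314940749176 0.10773138758542511 -166.6885789508688
sq [579.6425 240.4479] edges [102.7343 102.4413 103.3042 103.4312] ang [-116.5, 152.1, 64.1, -28.2]
round [ 588.4141 -117.8735] R 54.05415274945783
lower leg ends [[483.9023  84.5361]
 [495.0435  73.1785]
 [513.6269  53.3329]
 [524.5458  41.2973]] 0.059342127799428906 0.015909832610299265 0.01625053756337631
front approx [[456.8196  39.9006  35.    ]]
```

```bash
python3 - <<'E'
from h import *
im=cv2.imread("pics/w1.png"); cv2.imwrite("pics/tips.png",cv2.resize(cv2.convertScaleAbs(im[230:384,60:460],alpha=2.5),(800,308),interpolation=cv2.INTER_CUBIC))
s=manip.observe(); print(np.array(s["joint_pos"]),s["t"])
K,R,t=model("w1"); T=np.array(s["tcp_rot"]); C=-R.T@t
print("cam in tool",T.T@(C-np.array(s["eef_pos"])),"\n",(R@T))
E
```

```text
[-0.3658  0.1449  1.3805 -0.0001  1.617   0.8499] 2.0
cam in tool [ 0.074   0.0007 -0.1809] 
 [[ 0.0013  1.      0.0002]
 [-0.957   0.0013 -0.2901]
 [-0.2901  0.0002  0.957 ]]
```

View pics/tips.png

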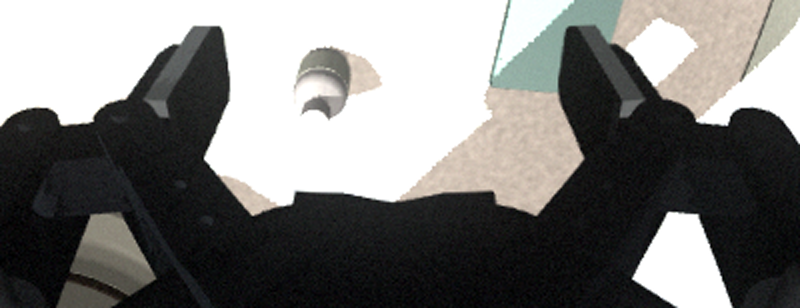

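```bash
python3 - <<'E'
from h import *
s=manip.observe(); T=np.array(s["tcp_rot"]); p=np.array(s["eef_pos"])
for n in("scene","side"):
    im=manip.get_image(n); K,R,t=cam(n)
    x=R@p+t; u=K@x; u=u[:2]/u[2]; print(n,u)
    z=4; x0,y0=int(u[0])-80,int(u[1])-90; x0=max(x0,0);y0=max(y0,0)
    c=cv2.resize(cv2.convertScaleAbs(im[y0:y0+140,x0:x0+160],alpha=1.8),None,fx=4,fy=4,interpolation=cv2.INTER_CUBIC)
    for zz in(0,-.013,-.05):
        for yy in(-.0425,.0425):
            q=p+T@np.array([0,yy,zz]); v=K@(R@q+t); v=v[:2]/v[2]; cv2.circle(c,tuple(int(k) for k in (v-[x0,y0])*4),4,{0:(0,0,255),-.013:(0,255,0),-.05:(255,0,0)}[zz],1)
    cv2.imwrite(f"pics/tip_{n}.png",c)
E
```

```text
scene [220.8214 151.46  ]
side [250.2053 100.9999]
```

View pics/tip_side.png

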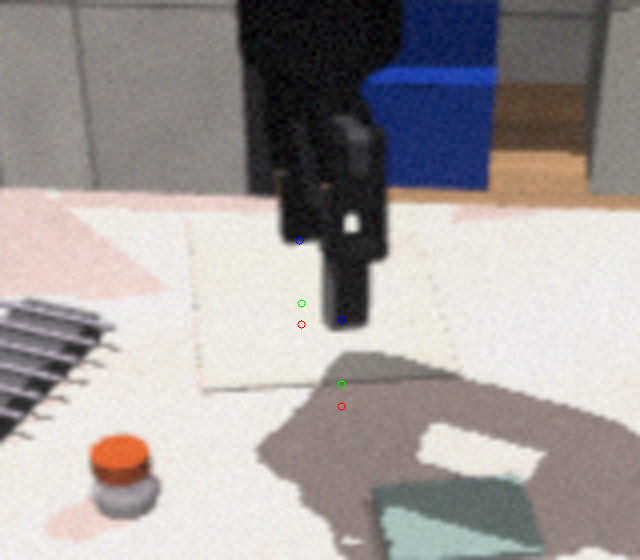

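View pics/tip_scene.png

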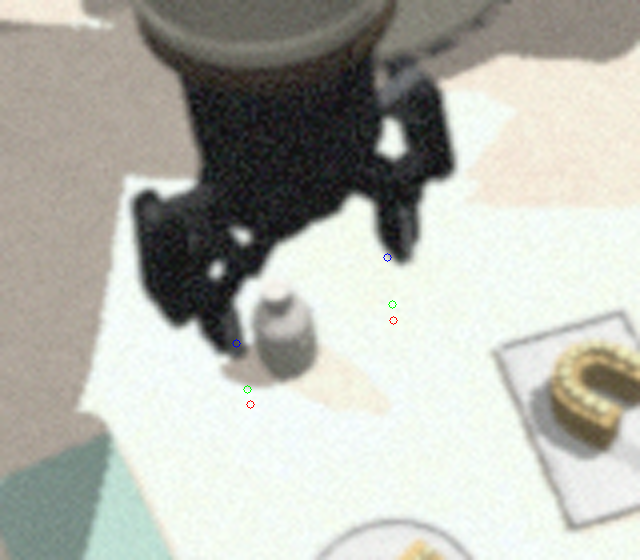

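All three cameras put the open fingertips about 50 mm behind the reported TCP point, far more than the 13 mm given. I'll preshape the fingers and check the finger height before going low.

servo_tool(
  series=[
    {"slide": [0.019,-0.0045,0.02],"spin": 0,"hand": 120},
    {"slide": [0.019,-0.0045,0.02],"spin": 0,"hand": 120},
    {"slide": [0,0,0],"spin": 0.1358,"hand": 120},
    {"slide": [0,0,0],"spin": 0.1358,"hand": 120},
    {"slide": [0,0,0],"spin": 0.1358,"hand": 120},
    {"slide": [0,0,0],"spin": 0.1358,"hand": 120},
    {"slide": [0,0,0],"spin": 0.1358,"hand": 120},
    {"slide": [0,0,0],"spin": 0.1358,"hand": 120},
    {"slide": [0,0,0],"spin": 0.1358,"hand": 120},
    {"slide": [0,0,0],"spin": 0.1358,"hand": 120},
    {"slide": [0,0,0],"spin": 0.1358,"hand": 120},
    {"slide": [0,0,0],"spin": 0.1358,"hand": 120},
    {"slide": [0,0,0],"spin": 0,"hand": 120},
    {"slide": [0,0,0],"spin": 0,"hand": 120},
  ],
)

```text
t: 3.5
eef_pos: [0.5931, -0.1113, 0.1849]
tcp_rot: [[0.54, -0.841, 0.0], [-0.841, -0.54, 0.0], [-0.0, -0.0, -1.0]]
ft_force: [-0.4, 0.8, -0.2]
gripper_width: 0.0451
```

```bash
python3 - <<'E'
from h import *
im=shot('w2'); cv2.imwrite('pics/w2b.png',cv2.convertScaleAbs(cv2.resize(im,(768,576),interpolation=cv2.INTER_CUBIC),alpha=1.6))
im=manip.get_image("side"); cv2.imwrite('pics/s2.png',cv2.resize(cv2.convertScaleAbs(im[20:220,160:340],alpha=1.7),None,fx=3,fy=3,interpolation=cv2.INTER_CUBIC))
s=manip.observe(); T=np.array(s["tcp_rot"]);p=np.array(s["eef_pos"])
for n in("side","wrist"):
  K,R,t=cam(n)
  for z in(0,-.013,-.04,-.05):
    x=R@(p+T@[0,0,z])+t
    print(n,z,(K@x/x[2])[:2] if n!="wrist" else None)
E
```

```text
t 3.55 tcp [ 0.5932 -0.1112  0.1849] yaw of tool x -57.288631853975566 w 0.04516628513893869
side 0 [234.6058 121.4244]
side -0.013 [234.368  116.3975]
side -0.04 [233.8563 105.578 ]
side -0.05 [233.6604 101.435 ]
wrist 0 None
wrist -0.013 None
wrist -0.04 None
wrist -0.05 None
```

View pics/w2b.png

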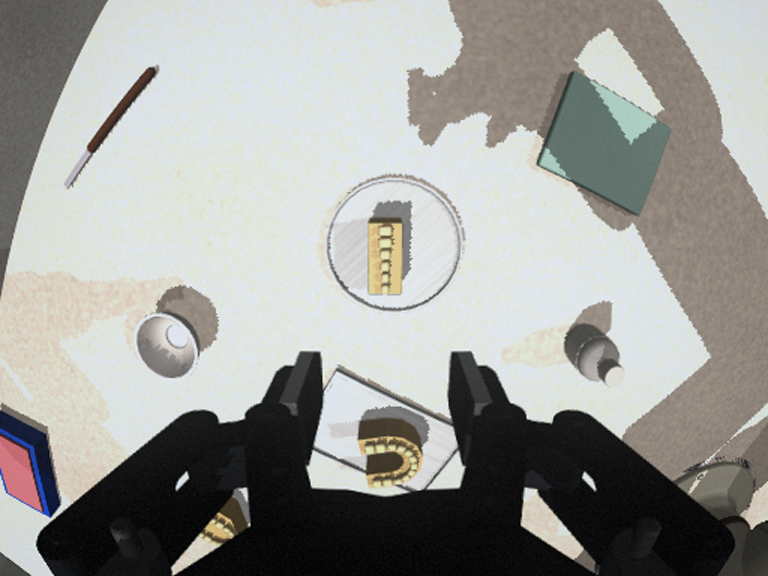

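View pics/s2.png

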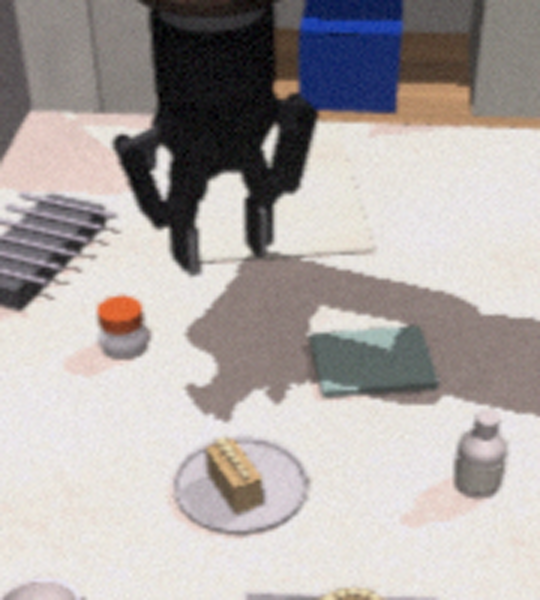

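```bash
python3 - <<'E'
from h import *
im=cv2.imread("pics/w2.png"); 
cv2.imwrite("pics/w2q.png",cv2.resize(cv2.convertScaleAbs(im[110:215,210:315],alpha=1.5),None,fx=5.5,fy=5.5,interpolation=cv2.INTER_CUBIC))
E
```

```text
(no output)
```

View pics/w2q.png

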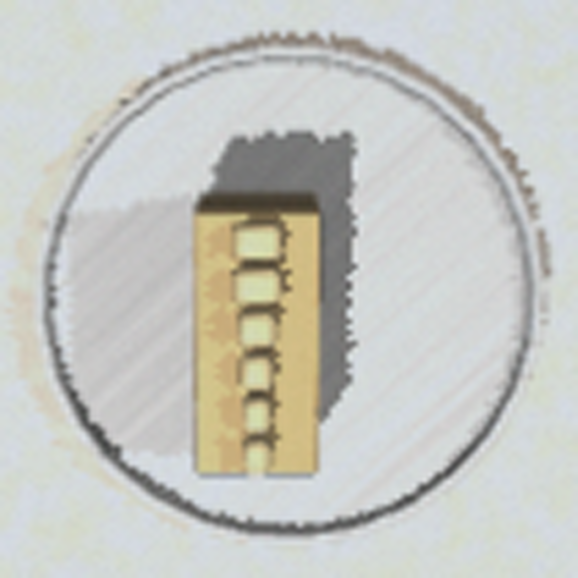

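```bash
cat >> h.py <<'E'
def f(p,o,s): return (np.array(p)+.5)/s-.5+np.array(o)
def rep(nm,P):
    e=np.linalg.norm(np.roll(P,-1,0)-P,axis=1); d=[ (P[(i+1)%len(P)]-P[i]) for i in range(len(P))]
    print(nm,P.mean(0)[:2]*1e3,"edges",e*1e3,"ang",[round(float(np.degrees(np.arctan2(v[1],v[0]))),1) for v in d])
def circ(P):
    A=np.c_[2*P[:,:2],np.ones(len(P))]; x=np.linalg.lstsq(A,(P[:,:2]**2).sum(1),rcond=None)[0]
    return x[:2]*1e3,np.sqrt(x[2]+x[:2]@x[:2])*1e3
def totool(d):
    T=np.array(manip.observe()["tcp_rot"]); return T.T@np.array(d)
E
python3 - <<'E'
from h import *
m=model("w2")
q=plane("wrist",f([(195,211),(319,211),(319,475),(195,475)],[210,110],5.5),.035,m); rep("q",q)
q2=plane("wrist",f([(195,211),(319,211),(319,475),(195,475)],[210,110],5.5),.023,m); rep("q@23",q2)
print(circ(plane("wrist",f([(45,290),(532,290),(290,55),(292,531),(118,120),(465,128),(115,460),(470,460)],[210,110],5.5),.007,m)))
print("needed (tool)",totool(q.mean(0)-manip.observe()["eef_pos"]))
s=(np.array([(572,71),(671,128),(638,215),(538,165)])+.5)/1.5-.5; rep("slab",plane("wrist",s,.010,m))
E
```

```text
q [ 592.6221 -111.1115] edges [25.2656 56.3449 26.3124 56.3525] ang [-147.3, 123.2, 32.7, -57.8]
q@23 [ 591.1616 -108.7929] edges [26.1817 58.3879 27.2665 58.3958] ang [-147.3, 123.2, 32.7, -57.8]
(array([ 588.588 , -118.3815]), np.float64(54.99355475523716))
needed (tool) [-0.0003  0.0005  0.1499]
slab [ 484.3921 -296.7054] edges [109.7314  88.8482 107.5845  87.9433] ang [-166.8, 101.6, 12.8, -77.0]
```

servo_tool(
  series=[
    {"slide": [0,0.0005,0.025],"spin": 0,"hand": 120},
    {"slide": [0,0,0.025],"spin": 0,"hand": 120},
    {"slide": [0,0,0.025],"spin": 0,"hand": 120},
    {"slide": [0,0,0.025],"spin": 0,"hand": 120},
    {"slide": [0,0,0.025],"spin": 0,"hand": 120},
    {"slide": [0,0,0.02],"spin": 0,"hand": 120},
    {"slide": [0,0,0],"spin": 0,"hand": 120},
  ],
)

```text
t: 4.3
eef_pos: [0.5915, -0.1106, 0.0372]
tcp_rot: [[0.539, -0.842, -0.004], [-0.842, -0.539, 0.001], [-0.003, 0.003, -1.0]]
ft_force: [0.3, -0.1, 0.3]
gripper_width: 0.0451
```

```bash
python3 - <<'E'
from h import *
im=shot('w3'); cv2.imwrite('pics/w3b.png',cv2.convertScaleAbs(im[100:384,80:440],alpha=1.6))
im=manip.get_image("side"); cv2.imwrite('pics/s3.png',cv2.resize(cv2.convertScaleAbs(im[80:220,160:340],alpha=1.7),None,fx=4,fy=4,interpolation=cv2.INTER_CUBIC))
print(manip.observe()["ft_force"])
E
```

```text
t 4.35 tcp [ 0.5924 -0.1109  0.0391] yaw of tool x -57.391638475824564 w 0.045322052006377976
[ 0.2833 -0.0163  0.9896]
```

View pics/w3b.png

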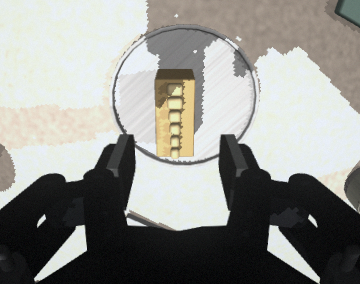

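View pics/s3.png

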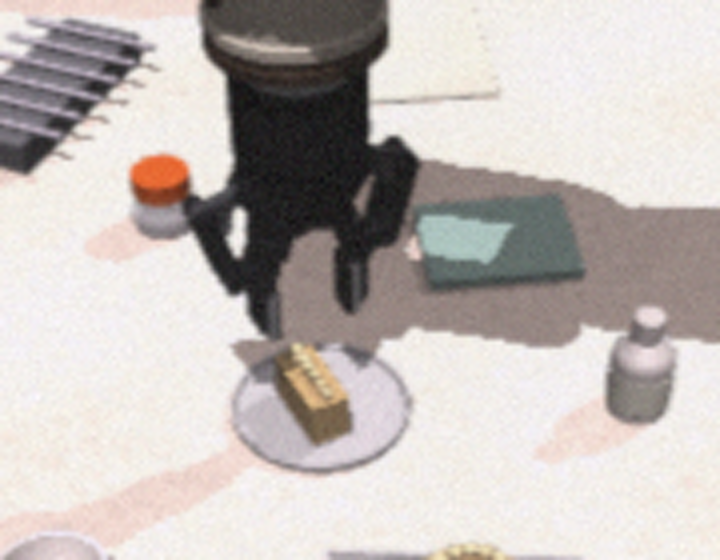

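servo_tool(
  series=[
    {"slide": [0,0,0.015],"spin": 0,"hand": 120},
    {"slide": [0,0,0.015],"spin": 0,"hand": 120},
    {"slide": [0,0,0.01],"spin": 0,"hand": 120},
    {"slide": [0,0,0],"spin": 0,"hand": 120},
  ],
)

```text
t: 4.8
eef_pos: [0.592, -0.1106, -0.0021]
tcp_rot: [[0.538, -0.843, -0.003], [-0.843, -0.538, 0.001], [-0.002, 0.002, -1.0]]
ft_force: [0.0, -0.7, -0.1]
gripper_width: 0.0451
```

```bash
python3 - <<'E'
from h import *
im=shot('w4'); cv2.imwrite('pics/w4b.png',cv2.convertScaleAbs(cv2.resize(im[100:300,160:360],None,fx=3,fy=3),alpha=1.6))
im=manip.get_image("side"); cv2.imwrite('pics/s4.png',cv2.resize(cv2.convertScaleAbs(im[80:220,160:340],alpha=1.7),None,fx=4,fy=4,interpolation=cv2.INTER_CUBIC))
print(manip.observe()["ft_force"])
E
```

```text
t 4.85 tcp [ 0.5925 -0.1108 -0.001 ] yaw of tool x -57.477336247643066 w 0.04509352595812351
[0.1822 0.0683 0.0487]
```

View pics/w4b.png

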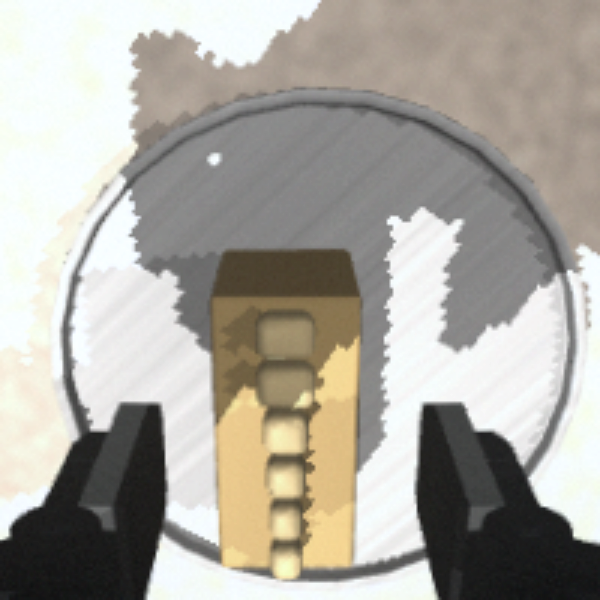

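View pics/s4.png

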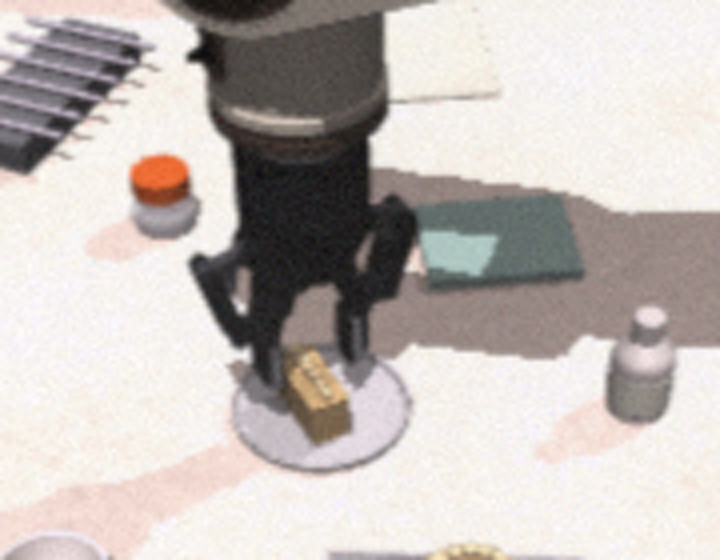

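servo_tool(
  series=[
    {"slide": [0.001,-0.0005,0.008],"spin": 0,"hand": 120},
    {"slide": [0.001,-0.0005,0.008],"spin": 0,"hand": 120},
    {"slide": [0,0,0.007],"spin": 0,"hand": 120},
    {"slide": [0,0,0],"spin": 0,"hand": 120},
    {"slide": [0,0,0],"spin": 0,"hand": 255},
    {"slide": [0,0,0],"spin": 0,"hand": 255},
    {"slide": [0,0,0],"spin": 0,"hand": 255},
    {"slide": [0,0,0],"spin": 0,"hand": 255},
    {"slide": [0,0,0],"spin": 0,"hand": 255},
    {"slide": [0,0,0],"spin": 0,"hand": 255},
  ],
)

```text
t: 5.9
eef_pos: [0.5951, -0.1122, -0.0229]
tcp_rot: [[0.538, -0.843, 0.0], [-0.843, -0.538, -0.0], [0.0, -0.0, -1.0]]
ft_force: [-0.5, 0.6, 5.3]
gripper_width: 0.0249
```

```bash
python3 - <<'E'
from h import *
im=shot('w5'); cv2.imwrite('pics/w5b.png',cv2.convertScaleAbs(cv2.resize(im[100:300,160:360],None,fx=3,fy=3),alpha=1.6))
im=manip.get_image("side"); cv2.imwrite('pics/s5.png',cv2.resize(cv2.convertScaleAbs(im[80:220,160:340],alpha=1.7),None,fx=4,fy=4,interpolation=cv2.INTER_CUBIC))
print(manip.observe()["ft_force"],manip.observe()["joint_pos"])
E
```

```text
t 5.95 tcp [ 0.5951 -0.1121 -0.0229] yaw of tool x -57.47677277133316 w 0.02439030475882016
[0.0418 0.3615 6.2521] [-0.3135  0.3707  1.6192  0.0001  1.1513  2.2604]
```

View pics/w5b.png

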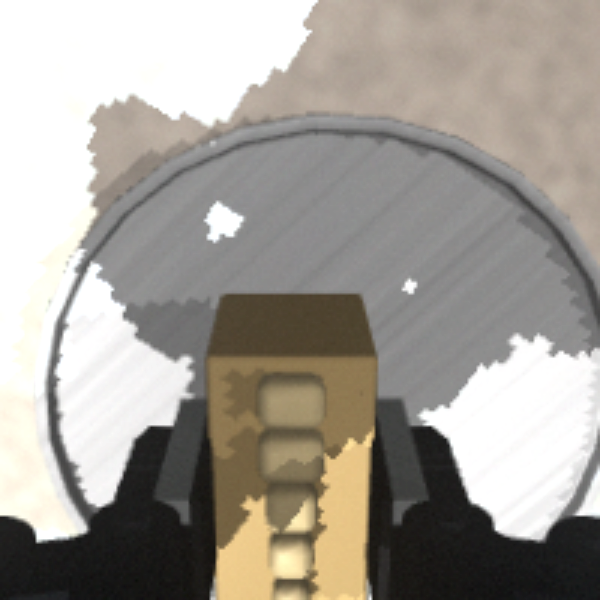

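View pics/s5.png

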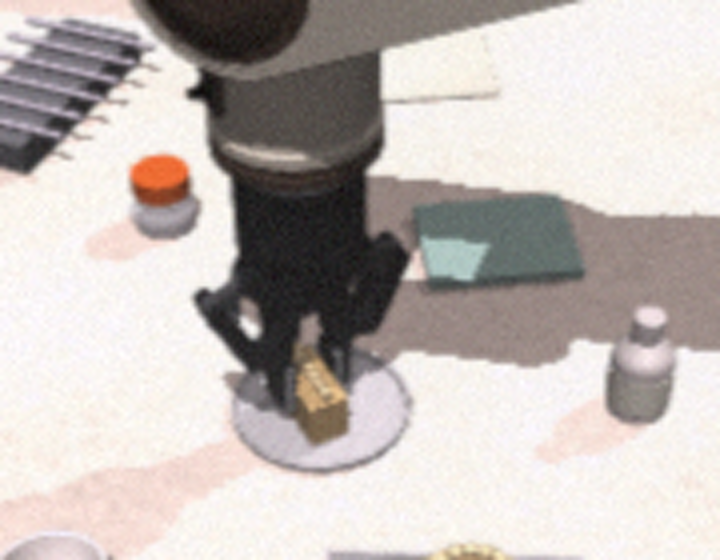

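```bash
python3 - <<'E'
from h import *
m=model("w5"); s=manip.observe(); T=np.array(s["tcp_rot"]);p=np.array(s["eef_pos"])
P=plane("wrist",f([(207,355),(376,355)],[160,100],3),.035,m); print((P-p)@T*1e3, np.linalg.norm(P[1]-P[0]))
m1=model("w1")
for n,px,z in(("bottle base",(330,395),.03),("jar",(628,150),.045),("bowl",(238,14),.035)):
    print(n,plane("wrist",[(np.array(px)+.5)/1.5-.5],z,m1))
sl=np.array([.4845,-.2965]); print("delta tool to slab",totool([*(sl-p[:2]),0]))
E
```

```text
[[ 26.2096 -11.6348 -57.8641]
 [ 26.2263  13.5203 -57.8731]] 0.025155149351180357
bottle base [[ 0.4049 -0.1339  0.03  ]]
jar [[ 0.7229 -0.3005  0.045 ]]
bowl [[0.7116 0.057  0.035 ]]
delta tool to slab [ 0.096   0.1924 -0.    ]
```

servo_tool(
  series=[
    {"slide": [0,0,-0.01],"spin": 0,"hand": 255},
    {"slide": [0,0,-0.025],"spin": 0,"hand": 255},
    {"slide": [0,0,-0.025],"spin": 0,"hand": 255},
    {"slide": [0,0,-0.025],"spin": 0,"hand": 255},
    {"slide": [0,0,-0.015],"spin": 0,"hand": 255},
    {"slide": [0.012,0.024,0],"spin": 0,"hand": 255},
    {"slide": [0.012,0.024,0],"spin": 0,"hand": 255},
    {"slide": [0.012,0.024,0],"spin": 0,"hand": 255},
    {"slide": [0.012,0.024,0],"spin": 0,"hand": 255},
    {"slide": [0.012,0.024,0],"spin": 0,"hand": 255},
    {"slide": [0.012,0.024,0],"spin": 0,"hand": 255},
    {"slide": [0.012,0.024,0],"spin": 0,"hand": 255},
    {"slide": [0.012,0.024,0],"spin": 0,"hand": 255},
    {"slide": [0,0,0],"spin": 0,"hand": 255},
  ],
)

```text
t: 7.4
eef_pos: [0.483, -0.2985, 0.0766]
tcp_rot: [[0.536, -0.845, -0.001], [-0.845, -0.536, -0.0], [-0.0, 0.001, -1.0]]
ft_force: [-0.3, 0.2, -0.9]
gripper_width: 0.0248
```

servo_tool(
  series=[
    {"slide": [0,0,0],"spin": -0.1222,"hand": 255},
    {"slide": [0,0,0],"spin": -0.1222,"hand": 255},
    {"slide": [0,0,0],"spin": -0.1222,"hand": 255},
    {"slide": [0,0,0],"spin": -0.1222,"hand": 255},
    {"slide": [0,0,0],"spin": -0.1222,"hand": 255},
    {"slide": [0,0,0],"spin": -0.1222,"hand": 255},
    {"slide": [0,0,0],"spin": -0.1222,"hand": 255},
    {"slide": [0,0,0],"spin": -0.1222,"hand": 255},
    {"slide": [0,0,0],"spin": -0.1222,"hand": 255},
    {"slide": [0,0,0],"spin": -0.1222,"hand": 255},
    {"slide": [0,0,0],"spin": 0,"hand": 255},
    {"slide": [0,0,0],"spin": 0,"hand": 255},
  ],
)

```text
t: 8.6
eef_pos: [0.4847, -0.296, 0.0767]
tcp_rot: [[0.977, 0.214, -0.0], [0.214, -0.977, 0.0], [-0.0, -0.0, -1.0]]
ft_force: [-0.1, 0.5, -0.6]
gripper_width: 0.0245
```

```bash
python3 - <<'E'
from h import *
im=shot('w6'); cv2.imwrite('pics/w6b.png',cv2.convertScaleAbs(cv2.resize(im,None,fx=1.5,fy=1.5),alpha=1.6))
im=manip.get_image("side"); cv2.imwrite('pics/s6.png',cv2.resize(cv2.convertScaleAbs(im[30:220,200:400],alpha=1.7),None,fx=3,fy=3,interpolation=cv2.INTER_CUBIC))
s=manip.observe();print(s["ft_force"],np.array(s["tcp_rot"]))
E
```

```text
t 8.65 tcp [ 0.4847 -0.2961  0.0768] yaw of tool x 12.342105398106266 w 0.02482774500266808
[ 0.2243  0.5577 -0.3905] [[ 0.9768  0.2142 -0.0002]
 [ 0.2142 -0.9768  0.0002]
 [-0.0001 -0.0002 -1.    ]]
```

View pics/w6b.png

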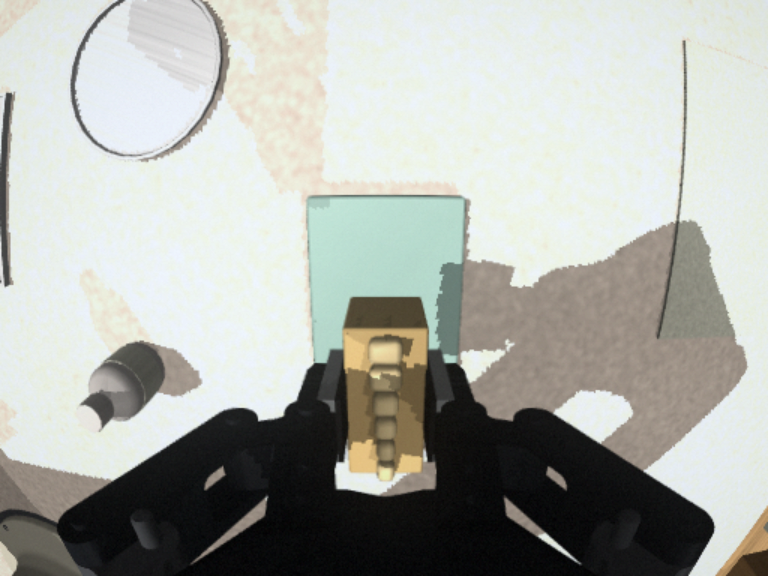

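View pics/s6.png

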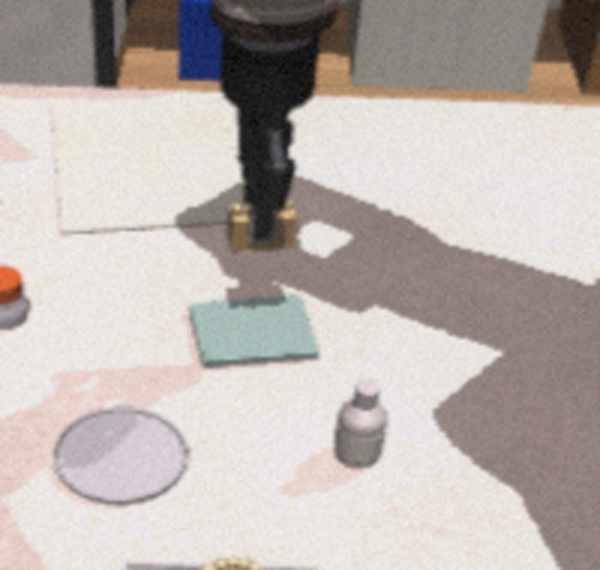

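```bash
python3 - <<'E'
from h import *
m=model("w6"); s=manip.observe(); T=np.array(s["tcp_rot"]);p=np.array(s["eef_pos"])
P=plane("wrist",f([(308,197),(466,197),(314,362),(459,362)],[0,0],1.5),.010,m); Q=(P-p)@T*1e3; print(Q[:,:2])
E
```

```text
[[ 53.067  -42.0763]
 [ 53.0849  46.2663]
 [-47.9977 -43.2257]
 [-48.0405  46.9227]]
```

servo_tool(
  series=[
    {"slide": [0,0.001,0.02],"spin": 0,"hand": 255},
    {"slide": [0,0,0.025],"spin": 0,"hand": 255},
    {"slide": [0,0,0.02],"spin": 0,"hand": 255},
    {"slide": [0,0,0.014],"spin": 0,"hand": 255},
    {"slide": [0,0,0.006],"spin": 0,"hand": 255},
    {"slide": [0,0,0.003],"spin": 0,"hand": 255},
    {"slide": [0,0,0.002],"spin": 0,"hand": 255},
    {"slide": [0,0,0.001],"spin": 0,"hand": 255},
    {"slide": [0,0,0.001],"spin": 0,"hand": 255},
    {"slide": [0,0,0],"spin": 0,"hand": 255},
    {"slide": [0,0,0],"spin": 0,"hand": 255},
  ],
)

```text
t: 9.8
eef_pos: [0.4849, -0.2973, -0.015]
tcp_rot: [[0.976, 0.217, 0.0], [0.217, -0.976, -0.0], [0.0, 0.0, -1.0]]
ft_force: [-0.2, -0.0, -0.3]
gripper_width: 0.0249
```

servo_tool(
  series=[
    {"slide": [0,0,0.001],"spin": 0,"hand": 255},
    {"slide": [0,0,0],"spin": 0,"hand": 255},
  ],
)

```text
t: 10.0
eef_pos: [0.485, -0.2974, -0.0159]
tcp_rot: [[0.976, 0.217, 0.0], [0.217, -0.976, -0.0], [0.0, 0.0, -1.0]]
ft_force: [-0.3, 0.4, 4.3]
gripper_width: 0.0249
```

```bash
python3 - <<'E'
from h import *
im=manip.get_image("side"); cv2.imwrite('pics/s7.png',cv2.resize(cv2.convertScaleAbs(im[80:180,220:380],alpha=1.7),None,fx=4.5,fy=4.5,interpolation=cv2.INTER_CUBIC))
print(manip.observe()["ft_force"],manip.observe()["eef_pos"])
E
```

```text
[-0.5424 -0.1527  4.0426] [ 0.485  -0.2974 -0.0159]
```

View pics/s7.png

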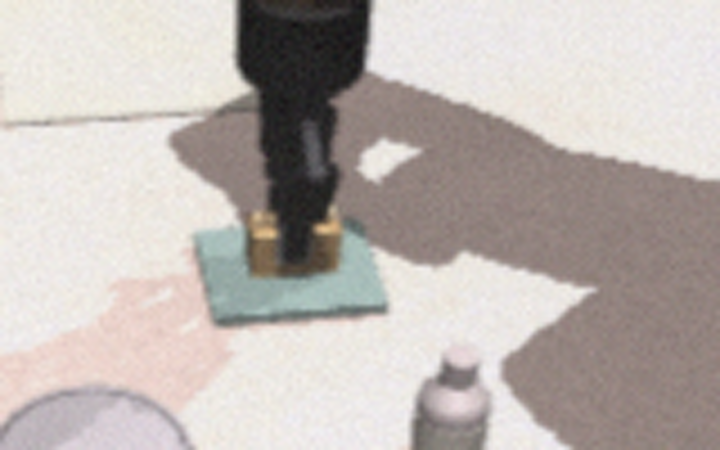

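servo_tool(
  series=[
    {"slide": [0,0,0],"spin": 0,"hand": 120},
    {"slide": [0,0,0],"spin": 0,"hand": 120},
    {"slide": [0,0,0],"spin": 0,"hand": 120},
    {"slide": [0,0,0],"spin": 0,"hand": 120},
    {"slide": [0,0,-0.01],"spin": 0,"hand": 120},
    {"slide": [0,0,-0.02],"spin": 0,"hand": 100},
    {"slide": [0,0,-0.025],"spin": 0,"hand": 60},
    {"slide": [0,0,-0.03],"spin": 0,"hand": 0},
    {"slide": [0,0,-0.035],"spin": 0,"hand": 0},
    {"slide": [0,0,-0.035],"spin": 0,"hand": 0},
    {"slide": [0,0,-0.035],"spin": 0,"hand": 0},
    {"slide": [0,0,0],"spin": 0,"hand": 0},
  ],
)

```text
t: 11.25
eef_pos: [0.4862, -0.2983, 0.1796]
tcp_rot: [[0.976, 0.217, 0.006], [0.217, -0.976, -0.005], [0.005, 0.006, -1.0]]
ft_force: [0.8, -0.2, 0.3]
gripper_width: 0.0855
```

```bash
python3 - <<'E'
from h import *
im=shot('w8'); cv2.imwrite('pics/w8b.png',cv2.convertScaleAbs(cv2.resize(im,None,fx=1.5,fy=1.5),alpha=1.6))
E
```

```text
t 11.3 tcp [ 0.4856 -0.2978  0.1768] yaw of tool x 12.535137872295369 w 0.08543385822606699
```

View pics/w8b.png

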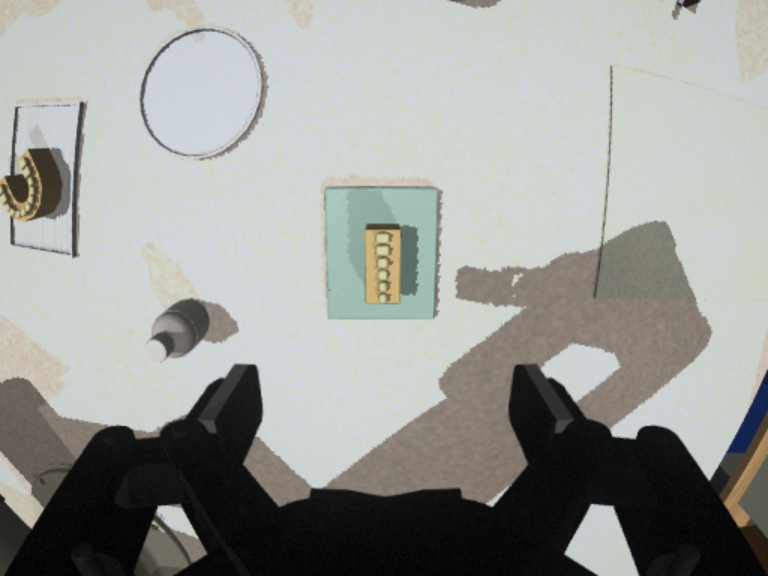

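servo_tool(
  series=[
    {"slide": [0.0116,-0.028,0],"spin": 0,"hand": 0},
    {"slide": [0.0116,-0.028,0],"spin": 0,"hand": 0},
    {"slide": [0.0116,-0.028,0],"spin": 0,"hand": 0},
    {"slide": [0.0116,-0.028,0],"spin": 0,"hand": 0},
    {"slide": [0.0116,-0.028,0],"spin": 0,"hand": 0},
    {"slide": [0.0116,-0.028,0],"spin": 0,"hand": 0},
    {"slide": [0.0116,-0.028,0],"spin": 0,"hand": 0},
    {"slide": [0.0116,-0.028,0],"spin": 0,"hand": 0},
    {"slide": [0.0116,-0.028,0],"spin": 0,"hand": 0},
    {"slide": [0.0116,-0.028,0],"spin": 0,"hand": 0},
    {"slide": [0.0116,-0.028,0],"spin": 0,"hand": 0},
    {"slide": [0.0116,-0.028,0],"spin": 0,"hand": 0},
    {"slide": [0.0116,-0.028,0],"spin": 0,"hand": 0},
    {"slide": [0.0116,-0.028,0],"spin": 0,"hand": 0},
    {"slide": [0.0116,-0.028,0],"spin": 0,"hand": 0},
    {"slide": [0.0116,-0.028,0],"spin": 0,"hand": 0},
    {"slide": [0.0116,-0.028,0],"spin": 0,"hand": 0},
    {"slide": [0.0116,-0.028,0],"spin": 0,"hand": 0},
    {"slide": [0,0,0],"spin": 0,"hand": 0},
    {"slide": [0,0,0],"spin": 0,"hand": 0},
  ],
)

```text
t: 13.3
eef_pos: [0.5788, 0.2403, 0.1729]
tcp_rot: [[0.976, 0.218, -0.002], [0.218, -0.976, -0.001], [-0.002, 0.0, -1.0]]
ft_force: [-0.2, -0.7, 0.8]
gripper_width: 0.0855
```

```bash
python3 - <<'E'
from h import *
im=shot('w9'); cv2.imwrite('pics/w9b.png',cv2.convertScaleAbs(cv2.resize(im,None,fx=1.5,fy=1.5),alpha=1.6))
E
```

```text
t 13.35 tcp [0.5789 0.2397 0.1732] yaw of tool x 12.551000527207162 w 0.08510577050451883
```

View pics/w9b.png

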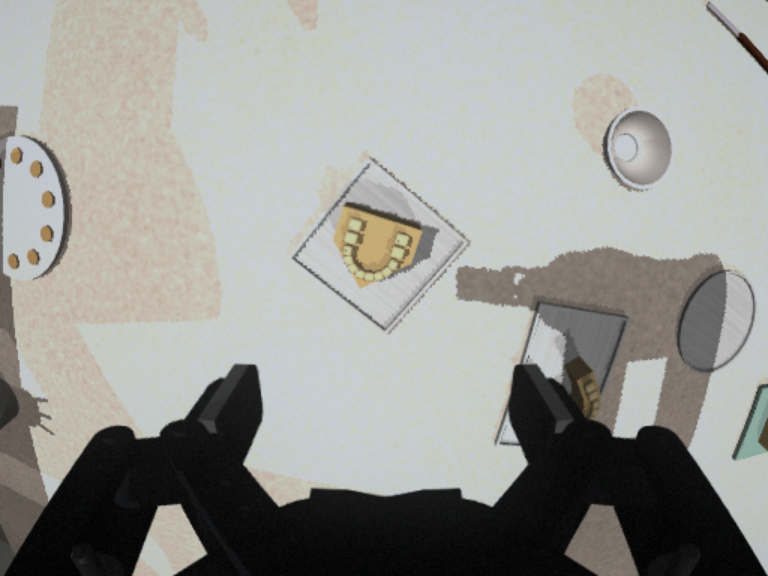

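The quadrant now stands upright in the middle of the slab: slab centre is at about (382,253) and the block at (382,264) at its higher plane. The wrist now looks at the square tray at (380,245), with the upper model at (378,245). Next I'll zoom in on the upper model.

```bash
python3 - <<'E'
from h import *
print(manip.observe()["t"],manip.observe()["eef_pos"])
im=cv2.imread("pics/w9.png"); 
cv2.imwrite("pics/w9q.png",cv2.resize(cv2.convertScaleAbs(im[100:225,190:320],alpha=1.5),None,fx=4.6,fy=4.6,interpolation=cv2.INTER_CUBIC))
m=model("w8"); rep("slab",plane("wrist",f([(327,187),(438,187),(434,319),(328,319)],[0,0],1.5),.01,m)); rep("quad",plane("wrist",f([(366,229),(400,229),(400,303),(366,303)],[0,0],1.5),.042,m))
E
```

```text
13.35 [0.5789 0.2397 0.1732]
slab [ 483.9396 -298.1508] edges [ 87.1533 109.8786  89.303  109.8681] ang [-77.5, -167.6, 102.5, 11.2]
quad [ 482.134  -299.6015] edges [24.5362 56.15   25.6112 56.1386] ang [-77.5, -167.0, 102.5, 11.9]
```

View pics/w9q.png

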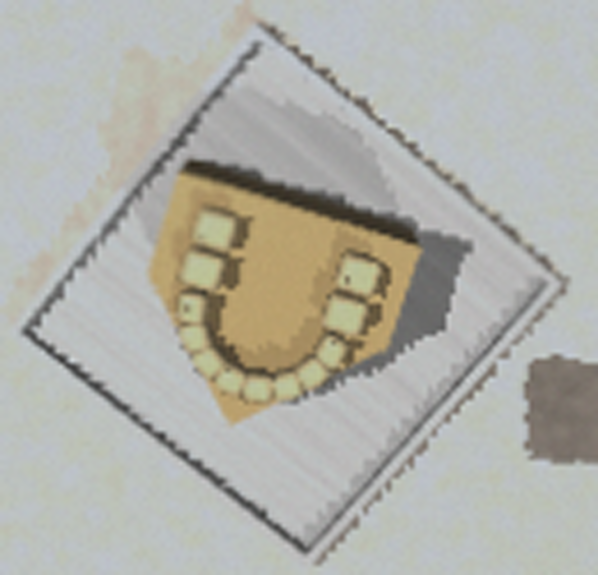

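```bash
python3 - <<'E'
from h import *
m=model("w9"); s=manip.observe(); T=np.array(s["tcp_rot"]);p=np.array(s["eef_pos"])
g=lambda a,z: plane("wrist",f(a,[190,100],4.6),z,m)
U=g([(182,172),(416,243),(152,272),(392,345),(233,424)],.035)
print(U[:,:2]*1e3); L=lambda i,j:(np.linalg.norm(U[i]-U[j])*1e3,np.degrees(np.arctan2(*(U[i]-U[j])[[1,0]])))
print("back",L(0,1),"flanks",L(0,2),L(1,3),"tip",np.linalg.norm(U[4]-(U[0]+U[1])/2)*1e3)
back=(U[0]+U[1])/2; ax=back-U[4]; ax/=np.linalg.norm(ax); print("axis",np.degrees(np.arctan2(ax[1],ax[0])))
n=(U[0]-U[1])[:2]; a=np.degrees(np.arctan2(n[1],n[0]))-90; print("model yaw from back",a)
d=np.array([np.cos(np.radians(a)),np.sin(np.radians(a))]); o=back[:2]-.028*d; gr=o+.013*d; print("origin",o*1e3,"grip",gr*1e3,"tool delta",totool([*(gr-p[:2]),0]))
rep("sq",g([(258,25),(565,283),(310,552),(25,330)],.007))
E
```

```text
[[611.6246 276.635 ]
 [607.0962 219.3568]
 [586.7307 278.8427]
 [581.741  219.1451]
 [554.0622 252.3045]]
back (np.float64(57.45687722230179), np.float64(85.47958943258156)) flanks (np.float64(24.991593034223687), np.float64(-5.068042391796996)) (np.float64(25.356045757793137), np.float64(0.47852192963008783)) tip 55.465851288939604
axis -4.455242208631942
model yaw from back -4.520410567418438
origin [581.4475 250.2027] grip [594.4071 249.1781] tool delta [ 0.0172 -0.0059 -0.    ]
sq [580.9945 244.6253] edges [103.1583 100.0928  97.6144  99.8973] ang [-117.0, 151.0, 62.9, -25.8]
```

servo_tool(
  series=[
    {"slide": [0.0172,-0.006,0],"spin": 0,"hand": 0},
    {"slide": [0,0,0.02],"spin": 0.1,"hand": 0},
    {"slide": [0,0,0.02],"spin": 0.1,"hand": 0},
    {"slide": [0,0,0.025],"spin": 0.0975,"hand": 0},
    {"slide": [0,0,0.025],"spin": 0,"hand": 0},
    {"slide": [0,0,0.025],"spin": 0,"hand": 0},
    {"slide": [0,0,0.025],"spin": 0,"hand": 0},
    {"slide": [0,0,0.02],"spin": 0,"hand": 0},
    {"slide": [0,0,0],"spin": 0,"hand": 0},
    {"slide": [0,0,0],"spin": 0,"hand": 0},
  ],
)

```text
t: 14.35
eef_pos: [0.5949, 0.2489, 0.0145]
tcp_rot: [[0.997, -0.079, -0.0], [-0.079, -0.997, 0.0], [-0.0, -0.0, -1.0]]
ft_force: [-0.3, 0.8, 0.2]
gripper_width: 0.0857
```

```bash
python3 - <<'E'
from h import *
im=shot('w10'); cv2.imwrite('pics/w10b.png',cv2.convertScaleAbs(cv2.resize(im[80:330,110:410],None,fx=2.4,fy=2.4,interpolation=cv2.INTER_CUBIC),alpha=1.6))
im=manip.get_image("side"); cv2.imwrite('pics/s10.png',cv2.resize(cv2.convertScaleAbs(im[200:384,100:330],alpha=1.7),None,fx=3,fy=3,interpolation=cv2.INTER_CUBIC))
E
```

```text
t 14.4 tcp [0.5953 0.2492 0.0152] yaw of tool x -4.545020043964893 w 0.08576786613327209
```

View pics/w10b.png

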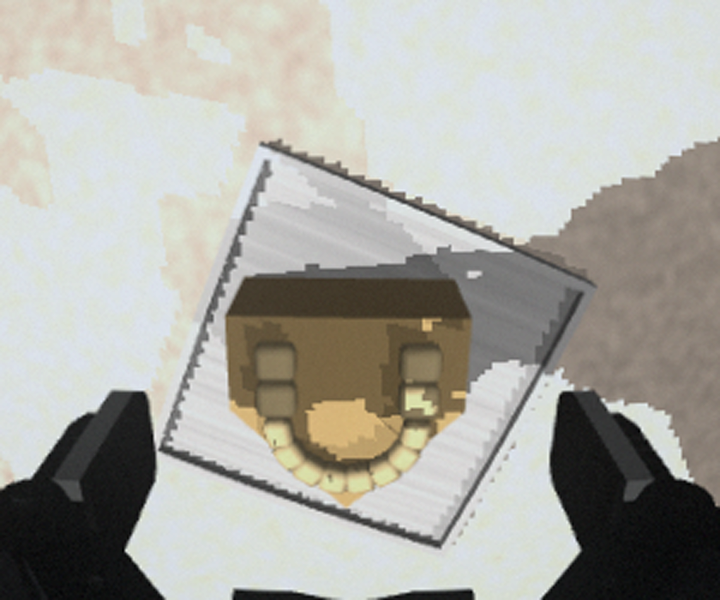

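View pics/s10.png

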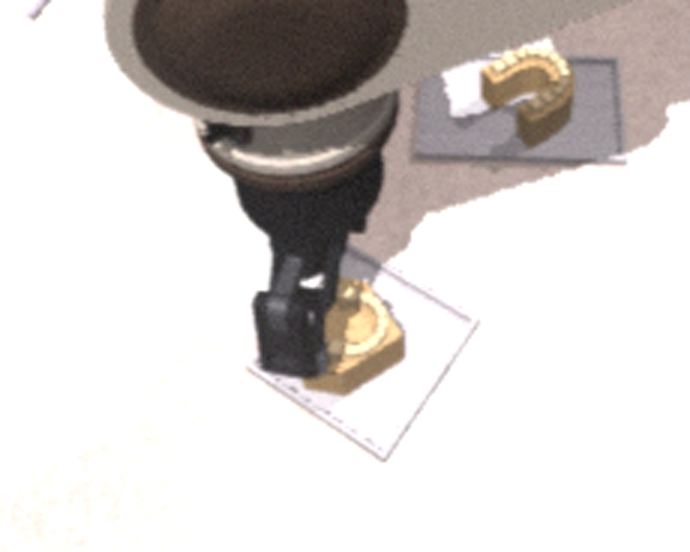

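```bash
python3 - <<'E'
from h import *
m=model("w10"); s=manip.observe(); T=np.array(s["tcp_rot"]);p=np.array(s["eef_pos"])
U=plane("wrist",f([(229,318),(469,318),(230,402),(466,408),(346,508)],[110,80],2.4),.035,m); print(((U-p)@T*1e3)[:,:2])
rep("sq",plane("wrist",f([(265,145),(595,287),(440,547),(162,450)],[110,80],2.4),.007,m))
E
```

```text
[[ 13.3283 -28.1353]
 [ 13.3446  30.0203]
 [ -9.5574 -29.3502]
 [-11.229   30.7345]
 [-42.1191   0.0295]]
sq [580.7412 244.7252] edges [101.454   99.9368  96.4367 100.4766] ang [-117.6, 151.3, 62.7, -25.9]
```

servo_tool(
  series=[
    {"slide": [0,0.001,0.015],"spin": 0,"hand": 0},
    {"slide": [0,0,0.015],"spin": 0,"hand": 0},
    {"slide": [0,0,0.01],"spin": 0,"hand": 0},
    {"slide": [0,0,0.006],"spin": 0,"hand": 0},
    {"slide": [0,0,0],"spin": 0,"hand": 0},
    {"slide": [0,0,0],"spin": 0,"hand": 0},
  ],
)

```text
t: 15.05
eef_pos: [0.5948, 0.2487, -0.0321]
tcp_rot: [[0.997, -0.079, 0.0], [-0.079, -0.997, 0.0], [0.0, -0.0, -1.0]]
ft_force: [-0.7, 1.0, 1.1]
gripper_width: 0.0855
```

```bash
python3 - <<'E'
from h import *
im=shot('w11'); cv2.imwrite('pics/w11b.png',cv2.convertScaleAbs(cv2.resize(im[110:330,110:410],None,fx=2.4,fy=2.4,interpolation=cv2.INTER_CUBIC),alpha=1.6))
im=manip.get_image("side"); cv2.imwrite('pics/s11.png',cv2.resize(cv2.convertScaleAbs(im[250:370,140:290],alpha=1.7),None,fx=4.5,fy=4.5,interpolation=cv2.INTER_CUBIC))
print(manip.observe()["ft_force"])
E
```

```text
t 15.1 tcp [ 0.5949  0.2488 -0.0318] yaw of tool x -4.505849848584392 w 0.08524263270874279
[ 0.1257 -0.0099  0.2472]
```

View pics/w11b.png

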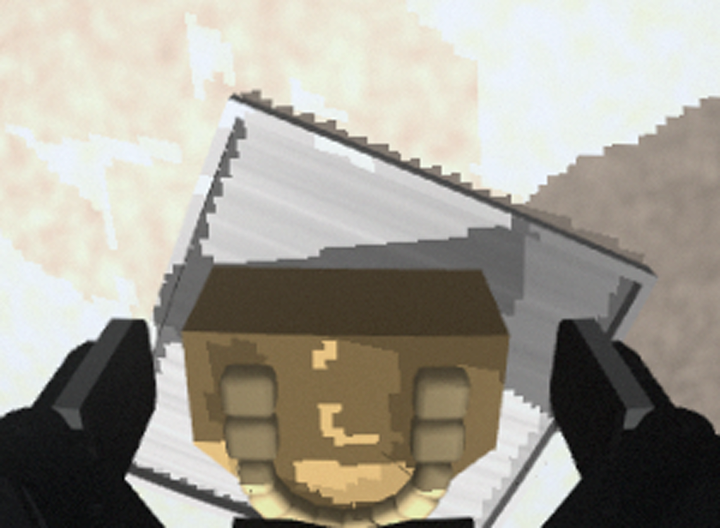

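View pics/s11.png

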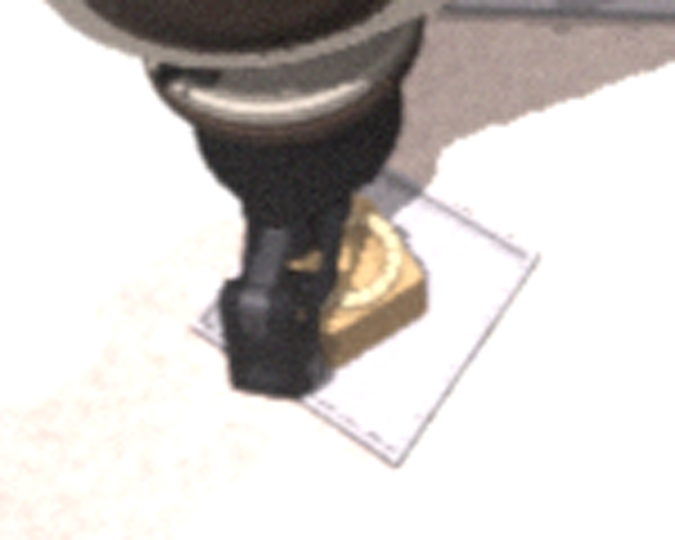

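servo_tool(
  series=[
    {"slide": [0.001,0,0],"spin": 0,"hand": 255},
    {"slide": [0,0,0],"spin": 0,"hand": 255},
    {"slide": [0,0,0],"spin": 0,"hand": 255},
    {"slide": [0,0,0],"spin": 0,"hand": 255},
    {"slide": [0,0,0],"spin": 0,"hand": 255},
    {"slide": [0,0,0],"spin": 0,"hand": 255},
    {"slide": [0,0,0],"spin": 0,"hand": 255},
  ],
)

```text
t: 15.85
eef_pos: [0.5961, 0.2487, -0.0315]
tcp_rot: [[0.997, -0.079, 0.001], [-0.079, -0.997, 0.0], [0.001, -0.001, -1.0]]
ft_force: [0.2, 0.5, 5.4]
gripper_width: 0.0588
```

```bash
python3 - <<'E'
from h import *
im=shot('w12'); cv2.imwrite('pics/w12b.png',cv2.convertScaleAbs(cv2.resize(im[110:330,110:410],None,fx=2.4,fy=2.4,interpolation=cv2.INTER_CUBIC),alpha=1.6))
print(manip.observe()["ft_force"])
E
```

```text
t 15.9 tcp [ 0.5961  0.2487 -0.0315] yaw of tool x -4.508044833813693 w 0.05900197918145407
[-0.1718 -0.9541  5.1148]
```

View pics/w12b.png

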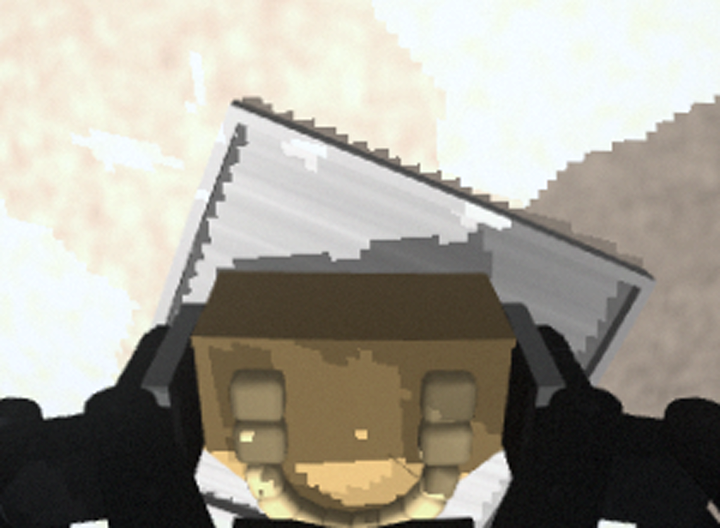

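```bash
python3 - <<'E'
from h import *
m=model("w12"); s=manip.observe(); T=np.array(s["tcp_rot"]);p=np.array(s["eef_pos"])
U=plane("wrist",f([(194,339),(515,339)],[110,110],2.4),.035,m); q=((U-p)@T*1e3)[:,:2]; print(q)
off=q.mean(0)-[28,0]; print("origin in tool",off)
rd=np.array([.5885,-.118]); print("delta",totool([*(rd-p[:2]),0])*1e3-[*off,0])
E
```

```text
[[ 12.64   -27.8716]
 [ 12.6597  31.2126]]
origin in tool [-15.3502   1.6705]
delta [ 36.5602 364.5068  -0.1703]
```

servo_tool(
  series=[
    {"slide": [0,0,-0.01],"spin": 0,"hand": 255},
    {"slide": [0,0,-0.02],"spin": 0,"hand": 255},
    {"slide": [0,0,-0.025],"spin": 0,"hand": 255},
    {"slide": [0,0,-0.025],"spin": 0,"hand": 255},
    {"slide": [0,0,-0.025],"spin": 0,"hand": 255},
    {"slide": [0,0,-0.015],"spin": 0,"hand": 255},
    {"slide": [0,0,0],"spin": 0,"hand": 255},
  ],
)

```text
t: 16.6
eef_pos: [0.5966, 0.2488, 0.0902]
tcp_rot: [[0.997, -0.079, 0.003], [-0.079, -0.997, 0.001], [0.003, -0.001, -1.0]]
ft_force: [-0.3, -0.4, -1.5]
gripper_width: 0.0592
```

servo_tool(
  series=[
    {"slide": [0.0026,0.026,0],"spin": 0,"hand": 255},
    {"slide": [0.0026,0.026,0],"spin": 0,"hand": 255},
    {"slide": [0.0026,0.026,0],"spin": 0,"hand": 255},
    {"slide": [0.0026,0.026,0],"spin": 0,"hand": 255},
    {"slide": [0.0026,0.026,0],"spin": 0,"hand": 255},
    {"slide": [0.0026,0.026,0],"spin": 0,"hand": 255},
    {"slide": [0.0026,0.026,0],"spin": 0,"hand": 255},
    {"slide": [0.0026,0.026,0],"spin": 0,"hand": 255},
    {"slide": [0.0026,0.026,0],"spin": 0,"hand": 255},
    {"slide": [0.0026,0.026,0],"spin": 0,"hand": 255},
    {"slide": [0.0026,0.026,0],"spin": 0,"hand": 255},
    {"slide": [0.0026,0.026,0],"spin": 0,"hand": 255},
    {"slide": [0.0026,0.026,0],"spin": 0,"hand": 255},
    {"slide": [0.0026,0.026,0],"spin": 0,"hand": 255},
    {"slide": [0,0,0],"spin": 0,"hand": 255},
    {"slide": [0,0,0],"spin": 0,"hand": 255},
  ],
)

```text
t: 18.2
eef_pos: [0.6028, -0.1173, 0.0865]
tcp_rot: [[0.997, -0.08, -0.002], [-0.08, -0.997, 0.001], [-0.002, -0.001, -1.0]]
ft_force: [0.8, 0.1, -1.8]
gripper_width: 0.0593
```

```bash
python3 - <<'E'
from h import *
im=shot('w13'); cv2.imwrite('pics/w13b.png',cv2.convertScaleAbs(cv2.resize(im[80:330,110:410],None,fx=2.4,fy=2.4,interpolation=cv2.INTER_CUBIC),alpha=1.6))
E
```

```text
t 18.25 tcp [ 0.6029 -0.1167  0.0868] yaw of tool x -4.522749020989233 w 0.058481565901928594
```

View pics/w13b.png

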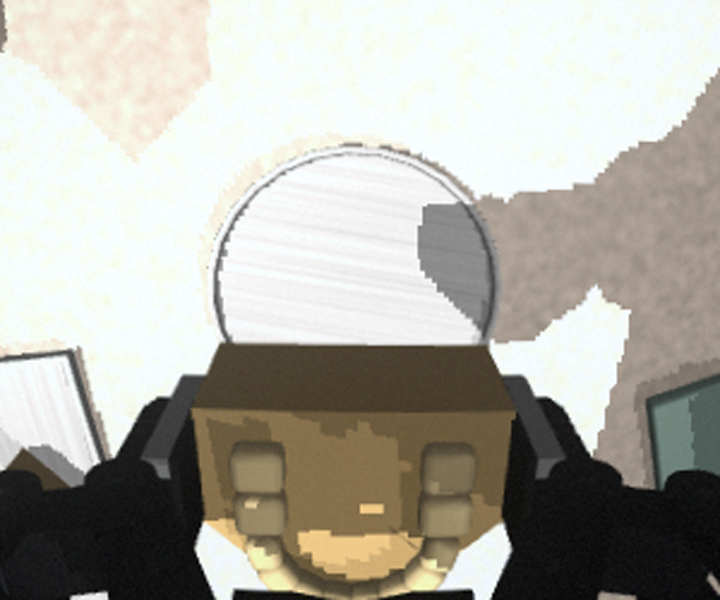

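```bash
python3 - <<'E'
from h import *
m=model("w13"); s=manip.observe(); T=np.array(s["tcp_rot"]);p=np.array(s["eef_pos"])
px=[(213,285),(498,280),(358,145),(262,181),(455,178),(222,335),(493,335)]
c,R=circ(plane("wrist",f(px,[110,80],2.4),.007,m)); print(c,R, (np.array([*c/1e3,0])-[*p[:2],0])@T*1e3)
px=[(218,285),(494,280),(358,151),(266,186),(452,184)]
c,R=circ(plane("wrist",f(px,[110,80],2.4),.007,m)); print(c,R)
# rectified radii with R fixed 58
E
```

```text
[ 589.7544 -119.2376] 56.36492848160253 [-12.9169   3.5427   0.0156]
[ 590.3923 -119.2747] 53.66679915394624
```

servo_tool(
  series=[
    {"slide": [0.0018,0.0014,0.02],"spin": 0,"hand": 255},
    {"slide": [0,0,0.025],"spin": 0,"hand": 255},
    {"slide": [0,0,0.025],"spin": 0,"hand": 255},
    {"slide": [0,0,0.02],"spin": 0,"hand": 255},
    {"slide": [0,0,0.014],"spin": 0,"hand": 255},
    {"slide": [0,0,0.007],"spin": 0,"hand": 255},
    {"slide": [0,0,0.003],"spin": 0,"hand": 255},
    {"slide": [0,0,0.002],"spin": 0,"hand": 255},
    {"slide": [0,0,0.001],"spin": 0,"hand": 255},
    {"slide": [0,0,0],"spin": 0,"hand": 255},
    {"slide": [0,0,0],"spin": 0,"hand": 255},
  ],
)

```text
t: 19.35
eef_pos: [0.6052, -0.1188, -0.0287]
tcp_rot: [[0.997, -0.079, 0.001], [-0.079, -0.997, -0.0], [0.001, 0.0, -1.0]]
ft_force: [-0.7, 0.3, -2.3]
gripper_width: 0.0589
```

servo_tool(
  series=[
    {"slide": [0,0,0.001],"spin": 0,"hand": 255},
    {"slide": [0,0,0.001],"spin": 0,"hand": 255},
    {"slide": [0,0,0.0005],"spin": 0,"hand": 255},
    {"slide": [0,0,0],"spin": 0,"hand": 255},
  ],
)

```text
t: 19.75
eef_pos: [0.605, -0.1187, -0.0315]
tcp_rot: [[0.997, -0.079, 0.0], [-0.079, -0.997, 0.0], [0.0, -0.0, -1.0]]
ft_force: [-3.0, 0.7, 4.0]
gripper_width: 0.0589
```

```bash
python3 - <<'E'
from h import *
im=shot('w14'); cv2.imwrite('pics/w14b.png',cv2.convertScaleAbs(cv2.resize(im[80:330,110:410],None,fx=2.4,fy=2.4,interpolation=cv2.INTER_CUBIC),alpha=1.6))
E
```

```text
t 19.8 tcp [ 0.605  -0.1187 -0.0315] yaw of tool x -4.510103039379671 w 0.058631023588736626
```

View pics/w14b.png

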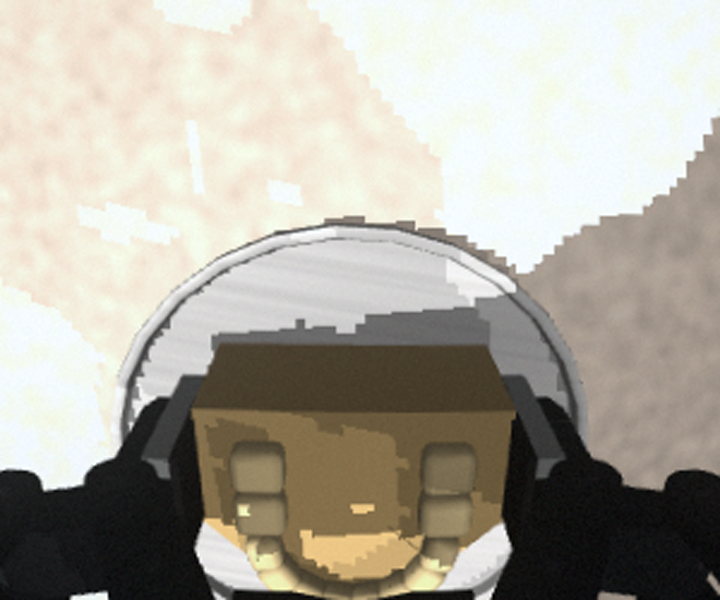

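servo_tool(
  series=[
    {"slide": [0,0,0],"spin": 0,"hand": 0},
    {"slide": [0,0,0],"spin": 0,"hand": 0},
    {"slide": [0,0,0],"spin": 0,"hand": 0},
    {"slide": [0,0,0],"spin": 0,"hand": 0},
    {"slide": [0,0,0],"spin": 0,"hand": 0},
    {"slide": [0,0,-0.01],"spin": 0,"hand": 0},
    {"slide": [0,0,-0.02],"spin": 0,"hand": 0},
    {"slide": [0,0,-0.03],"spin": 0,"hand": 0},
    {"slide": [0,0,-0.03],"spin": 0,"hand": 0},
    {"slide": [0,0,-0.03],"spin": 0,"hand": 0},
    {"slide": [0,0,-0.03],"spin": 0,"hand": 0},
    {"slide": [0,0,-0.03],"spin": 0,"hand": 0},
    {"slide": [0,0,-0.02],"spin": 0,"hand": 0},
    {"slide": [0,0,0],"spin": 0,"hand": 0},
  ],
)

```text
t: 21.2
eef_pos: [0.6061, -0.119, 0.1724]
tcp_rot: [[0.997, -0.079, 0.005], [-0.079, -0.997, -0.002], [0.005, 0.001, -1.0]]
ft_force: [0.7, -0.2, -0.6]
gripper_width: 0.0854
```

```bash
python3 - <<'E'
from h import *
im=shot('w15'); cv2.imwrite('pics/w15b.png',cv2.convertScaleAbs(cv2.resize(im,None,fx=1.5,fy=1.5),alpha=1.6))
cv2.imwrite('pics/w15q.png',cv2.convertScaleAbs(cv2.resize(im[100:230,190:330],None,fx=4.5,fy=4.5,interpolation=cv2.INTER_CUBIC),alpha=1.5))
E
```

```text
t 21.25 tcp [ 0.6055 -0.1189  0.1703] yaw of tool x -4.508942668182232 w 0.08537003858289091
```

View pics/w15b.png

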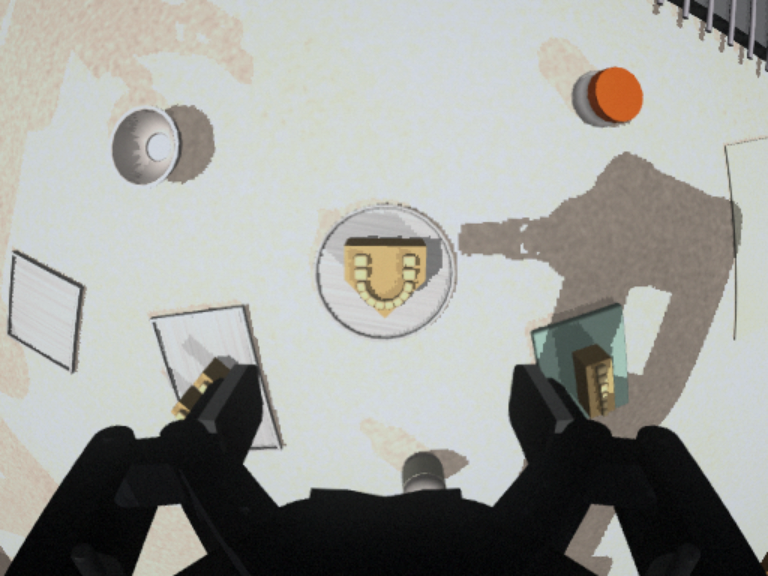

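View pics/w15q.png

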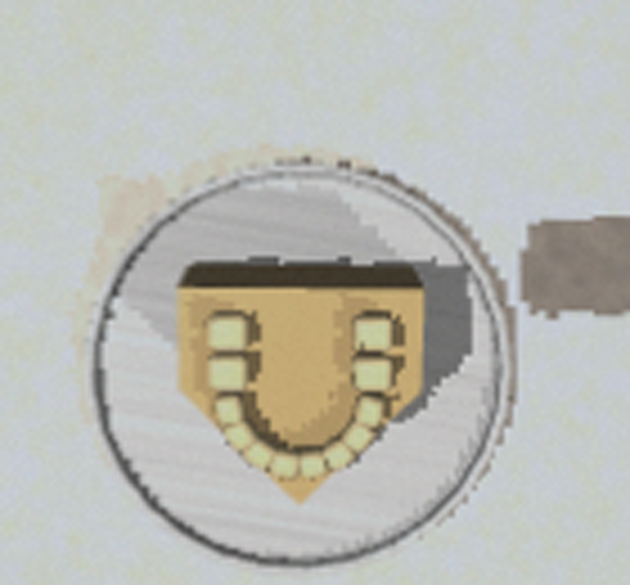

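```bash
python3 - <<'E'
from h import *
m=model("w15"); g=lambda a,z: plane("wrist",f(a,[190,100],4.5),z,m)
print(circ(g([(95,360),(503,365),(300,164),(300,565),(155,220),(450,222),(145,500),(450,510)],.007)))
U=g([(178,288),(424,288),(301,503)],.035); print(U[:,:2]*1e3,"origin",((U[0]+U[1])/2+U[2])[:2]*500)
# next: lower model
E
```

```text
(array([ 589.5475, -118.8491]), np.float64(55.97524083041707))
[[ 620.3635  -91.4257]
 [ 615.6731 -150.99  ]
 [ 562.8061 -116.8615]] origin [ 590.4122 -119.0347]
```

servo_tool(
  series=[
    {"slide": [-0.0157,-0.0202,0],"spin": 0,"hand": 0},
    {"slide": [-0.0157,-0.0202,0],"spin": 0,"hand": 0},
    {"slide": [-0.0157,-0.0202,0],"spin": 0,"hand": 0},
    {"slide": [-0.0157,-0.0202,0],"spin": 0,"hand": 0},
    {"slide": [-0.0157,-0.0202,0],"spin": 0,"hand": 0},
    {"slide": [-0.0157,-0.0202,0],"spin": 0,"hand": 0},
    {"slide": [-0.0157,-0.0202,0],"spin": 0,"hand": 0},
    {"slide": [-0.0157,-0.0202,0],"spin": 0,"hand": 0},
    {"slide": [0,0,0],"spin": -0.104,"hand": 0},
    {"slide": [0,0,0],"spin": -0.104,"hand": 0},
    {"slide": [0,0,0],"spin": -0.104,"hand": 0},
    {"slide": [0,0,0],"spin": -0.104,"hand": 0},
    {"slide": [0,0,0],"spin": -0.104,"hand": 0},
    {"slide": [0,0,0],"spin": -0.104,"hand": 0},
    {"slide": [0,0,0],"spin": -0.104,"hand": 0},
    {"slide": [0,0,0],"spin": -0.104,"hand": 0},
    {"slide": [0,0,0],"spin": 0,"hand": 0},
    {"slide": [0,0,0],"spin": 0,"hand": 0},
  ],
)

```text
t: 23.05
eef_pos: [0.4922, 0.0523, 0.1679]
tcp_rot: [[0.732, 0.682, -0.001], [0.682, -0.732, 0.0], [-0.001, -0.001, -1.0]]
ft_force: [-0.1, 0.0, 0.5]
gripper_width: 0.0852
```

```bash
python3 - <<'E'
from h import *
im=shot('w16'); cv2.imwrite('pics/w16q.png',cv2.convertScaleAbs(cv2.resize(im[90:240,170:340],None,fx=4,fy=4,interpolation=cv2.INTER_CUBIC),alpha=1.6))
E
```

```text
t 23.1 tcp [0.4923 0.0523 0.168 ] yaw of tool x 42.988132571647014 w 0.08561547608798611
```

View pics/w16q.png

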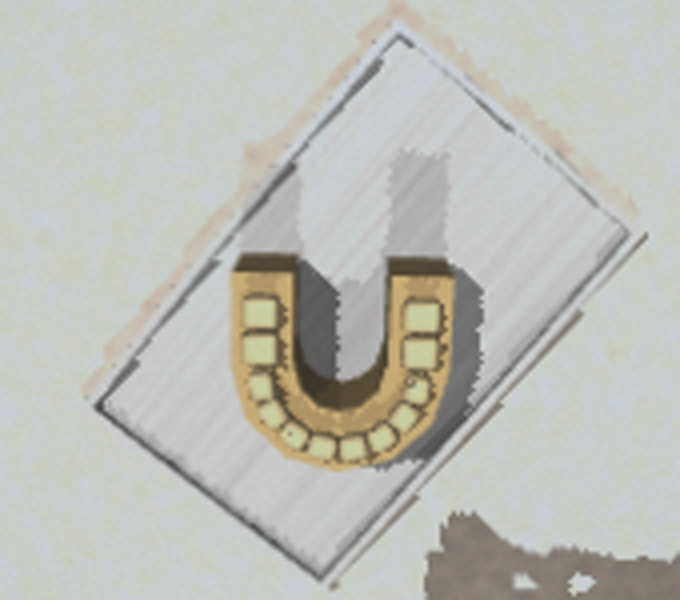

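```bash
python3 - <<'E'
from h import *
m=model("w16"); g=lambda a,z: plane("wrist",f(a,[170,90],4),z,m); s=manip.observe(); T=np.array(s["tcp_rot"]);p=np.array(s["eef_pos"])
U=g([(233,271),(456,274),(342,471),(232,360),(453,362)],.035); print(((U-p)@T*1e3)[:,:2]); 
rep("obl",g([(399,28),(643,235),(328,583),(95,403)],.007)); rep("obl in",g([(399,36),(630,235),(322,578),(97,404)],.007))
E
```

```text
[[ 18.1174 -30.0689]
 [ 17.2924  29.7296]
 [-38.6217  -0.9102]
 [ -6.54   -30.9086]
 [ -7.1021  29.4361]]
obl [494.9917  47.5722] edges [ 93.479  145.1131  92.2309 143.4211] ang [-86.0, -177.1, 93.0, 3.4]
obl in [493.9182  48.366 ] edges [ 88.9931 142.3539  88.9988 141.5112] ang [-86.5, -176.9, 93.0, 3.1]
```

servo_tool(
  series=[
    {"slide": [0.004,-0.0005,0.02],"spin": 0,"hand": 0},
    {"slide": [0,0,0.03],"spin": 0,"hand": 0},
    {"slide": [0,0,0.03],"spin": 0,"hand": 0},
    {"slide": [0,0,0.03],"spin": 0,"hand": 0},
    {"slide": [0,0,0.03],"spin": 0,"hand": 0},
    {"slide": [0,0,0.025],"spin": 0,"hand": 0},
    {"slide": [0,0,0.018],"spin": 0,"hand": 0},
    {"slide": [0,0,0.01],"spin": 0,"hand": 0},
    {"slide": [0,0,0.006],"spin": 0,"hand": 0},
    {"slide": [0,0,0],"spin": 0,"hand": 0},
    {"slide": [0,0,0],"spin": 0,"hand": 0},
  ],
)

```text
t: 24.2
eef_pos: [0.4955, 0.0553, -0.03]
tcp_rot: [[0.73, 0.684, 0.001], [0.684, -0.73, 0.0], [0.001, 0.001, -1.0]]
ft_force: [-0.3, -0.2, 0.3]
gripper_width: 0.0855
```

```bash
python3 - <<'E'
from h import *
im=shot('w17'); cv2.imwrite('pics/w17b.png',cv2.convertScaleAbs(cv2.resize(im[110:330,110:410],None,fx=2.4,fy=2.4,interpolation=cv2.INTER_CUBIC),alpha=1.6))
print(manip.observe()["ft_force"])
E
```

```text
t 24.25 tcp [ 0.4957  0.0554 -0.0298] yaw of tool x 43.145444149361765 w 0.08550865097465694
[1.4442 0.1075 0.066 ]
```

View pics/w17b.png

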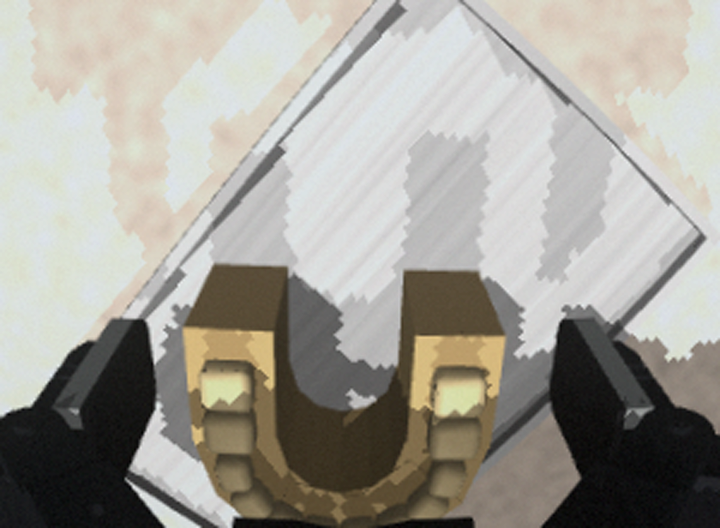

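servo_tool(
  series=[
    {"slide": [0,-0.0015,0.001],"spin": 0.018,"hand": 0},
    {"slide": [0,0,0],"spin": 0,"hand": 255},
    {"slide": [0,0,0],"spin": 0,"hand": 255},
    {"slide": [0,0,0],"spin": 0,"hand": 255},
    {"slide": [0,0,0],"spin": 0,"hand": 255},
    {"slide": [0,0,0],"spin": 0,"hand": 255},
    {"slide": [0,0,0],"spin": 0,"hand": 255},
    {"slide": [0,0,0],"spin": 0,"hand": 255},
  ],
)

```text
t: 25.05
eef_pos: [0.4943, 0.0565, -0.0311]
tcp_rot: [[0.742, 0.671, 0.001], [0.671, -0.742, 0.0], [0.001, 0.0, -1.0]]
ft_force: [-1.8, 0.0, 7.3]
gripper_width: 0.0588
```

```bash
python3 - <<'E'
from h import *
im=shot('w18'); cv2.imwrite('pics/w18b.png',cv2.convertScaleAbs(cv2.resize(im[110:330,110:410],None,fx=2.4,fy=2.4,interpolation=cv2.INTER_CUBIC),alpha=1.6))
print(manip.observe()["ft_force"])
E
```

```text
t 25.1 tcp [ 0.4943  0.0565 -0.0312] yaw of tool x 42.131175364722964 w 0.05897904149153831
[-1.7277 -0.333   7.0864]
```

View pics/w18b.png

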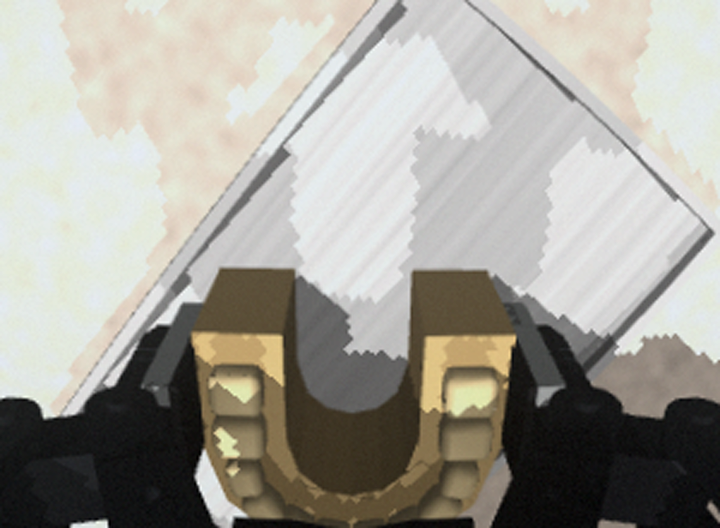

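servo_tool(
  series=[
    {"slide": [0,0,-0.01],"spin": 0,"hand": 255},
    {"slide": [0,0,-0.025],"spin": 0,"hand": 255},
    {"slide": [0,0,-0.03],"spin": 0,"hand": 255},
    {"slide": [0,0,-0.03],"spin": 0,"hand": 255},
    {"slide": [0,0,-0.025],"spin": 0,"hand": 255},
    {"slide": [0.0226,-0.0098,0],"spin": 0,"hand": 255},
    {"slide": [0.0226,-0.0098,0],"spin": 0,"hand": 255},
    {"slide": [0.0226,-0.0098,0],"spin": 0,"hand": 255},
    {"slide": [0.0226,-0.0098,0],"spin": 0,"hand": 255},
    {"slide": [0.0226,-0.0098,0],"spin": 0,"hand": 255},
    {"slide": [0.0226,-0.0098,0],"spin": 0,"hand": 255},
    {"slide": [0.0226,-0.0098,0],"spin": 0,"hand": 255},
    {"slide": [0.0226,-0.0098,0],"spin": 0,"hand": 255},
    {"slide": [0.0226,-0.0098,0],"spin": 0,"hand": 255},
    {"slide": [0,0,0],"spin": -0.093,"hand": 255},
    {"slide": [0,0,0],"spin": -0.093,"hand": 255},
    {"slide": [0,0,0],"spin": -0.093,"hand": 255},
    {"slide": [0,0,0],"spin": -0.093,"hand": 255},
    {"slide": [0,0,0],"spin": 0,"hand": 255},
    {"slide": [0,0,0],"spin": 0,"hand": 255},
  ],
)

```text
t: 27.1
eef_pos: [0.5857, 0.2583, 0.0887]
tcp_rot: [[0.45, 0.893, 0.0], [0.893, -0.45, 0.0], [0.0, 0.0, -1.0]]
ft_force: [0.0, 0.3, -1.6]
gripper_width: 0.0592
```

```bash
python3 - <<'E'
from h import *
im=shot('w19'); cv2.imwrite('pics/w19b.png',cv2.convertScaleAbs(cv2.resize(im[80:330,110:410],None,fx=2.4,fy=2.4,interpolation=cv2.INTER_CUBIC),alpha=1.6))
m=model("w18"); 
s=manip.observe(); T=np.array(s["tcp_rot"])
import math
c,sn=math.cos(math.radians(42.13)),math.sin(math.radians(42.13)); T0=np.array([[c,sn,0],[sn,-c,0],[0,0,-1]])
U=plane("wrist",f([(194,334),(516,335)],[110,110],2.4),.035,m); print(((U-[.4943,.0565,-.0312])@T0*1e3)[:,:2])
print(s["ft_force"])
E
```

```text
t 27.15 tcp [0.5857 0.2583 0.0886] yaw of tool x 63.28842149192327 w 0.05920118814263607
[[ 12.61   -28.3531]
 [ 12.3754  30.9038]]
[-0.0354  0.6854 -0.799 ]
```

View pics/w19b.png

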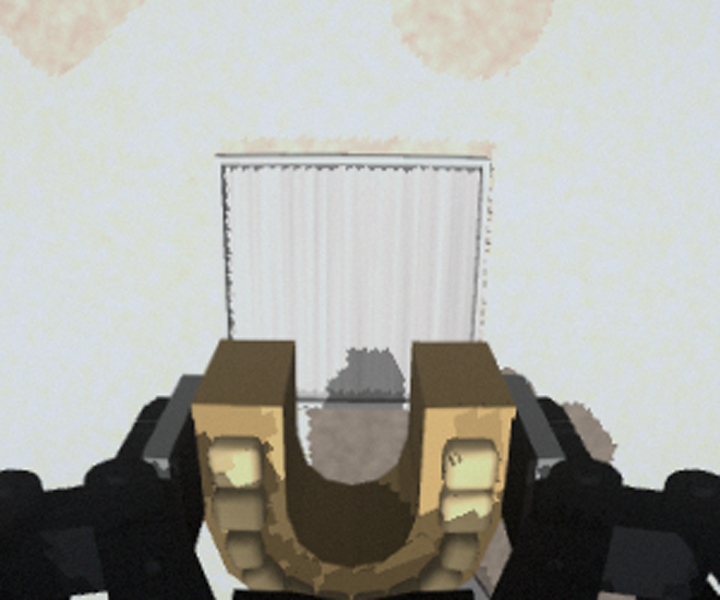

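```bash
python3 - <<'E'
from h import *
m=model("w19"); g=lambda a,z: plane("wrist",f(a,[110,80],2.4),z,m); s=manip.observe(); T=np.array(s["tcp_rot"]);p=np.array(s["eef_pos"])
U=g([(217,154),(491,157),(229,335),(482,335),(330,405),(390,405)],.007); print(((U-p)@T*1e3)[:,:2])
E
```

```text
[[ 39.5414 -50.2253]
 [ 38.4313  52.2919]
 [-32.8937 -49.0066]
 [-32.9289  52.3479]
 [-63.9048  -8.8486]
 [-63.9442  15.9325]]
```

servo_tool(
  series=[
    {"slide": [0.0018,0,0.02],"spin": 0,"hand": 255},
    {"slide": [0,0,0.025],"spin": 0,"hand": 255},
    {"slide": [0,0,0.025],"spin": 0,"hand": 255},
    {"slide": [0,0,0.02],"spin": 0,"hand": 255},
    {"slide": [0,0,0.014],"spin": 0,"hand": 255},
    {"slide": [0,0,0.007],"spin": 0,"hand": 255},
    {"slide": [0,0,0.004],"spin": 0,"hand": 255},
    {"slide": [0,0,0.002],"spin": 0,"hand": 255},
    {"slide": [0,0,0.001],"spin": 0,"hand": 255},
    {"slide": [0,0,0.0005],"spin": 0,"hand": 255},
    {"slide": [0,0,0],"spin": 0,"hand": 255},
    {"slide": [0,0,0],"spin": 0,"hand": 255},
  ],
)

```text
t: 28.35
eef_pos: [0.5867, 0.26, -0.0298]
tcp_rot: [[0.447, 0.894, 0.0], [0.894, -0.447, 0.0], [0.0, 0.0, -1.0]]
ft_force: [-0.1, 0.4, -1.1]
gripper_width: 0.0586
```

servo_tool(
  series=[
    {"slide": [0,0,0.001],"spin": 0,"hand": 255},
    {"slide": [0,0,0.0005],"spin": 0,"hand": 255},
    {"slide": [0,0,0],"spin": 0,"hand": 255},
  ],
)

```text
t: 28.65
eef_pos: [0.5867, 0.26, -0.0311]
tcp_rot: [[0.447, 0.894, 0.0], [0.894, -0.447, 0.0], [0.0, 0.0, -1.0]]
ft_force: [-3.0, -0.9, 5.6]
gripper_width: 0.0587
```

```bash
python3 - <<'E'
from h import *
im=shot('w20'); cv2.imwrite('pics/w20b.png',cv2.convertScaleAbs(cv2.resize(im[80:330,110:410],None,fx=2.4,fy=2.4,interpolation=cv2.INTER_CUBIC),alpha=1.6))
print(manip.observe()["ft_force"])
E
```

```text
t 28.7 tcp [ 0.5867  0.26   -0.0311] yaw of tool x 63.44440172409683 w 0.059242666828094696
[-2.205  -1.5004  5.4076]
```

View pics/w20b.png

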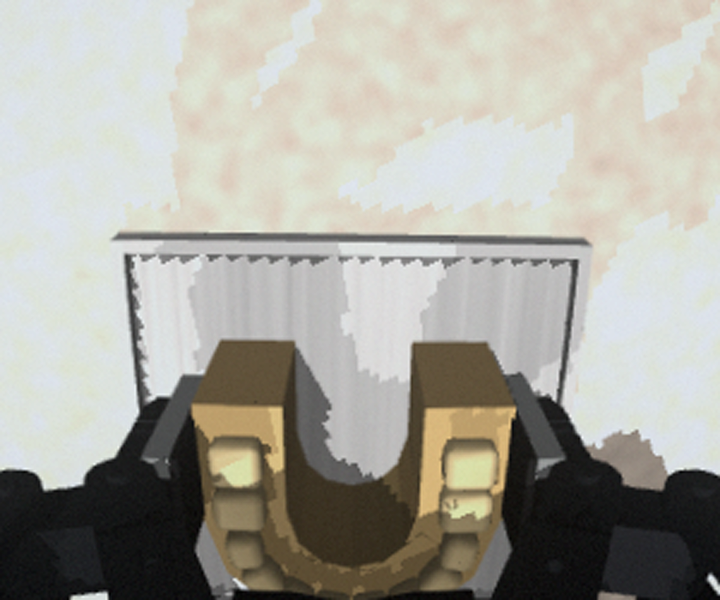

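servo_tool(
  series=[
    {"slide": [0,0,0],"spin": 0,"hand": 40},
    {"slide": [0,0,0],"spin": 0,"hand": 40},
    {"slide": [0,0,0],"spin": 0,"hand": 40},
    {"slide": [0,0,0],"spin": 0,"hand": 40},
    {"slide": [0,0,0],"spin": 0,"hand": 40},
    {"slide": [0,0,-0.01],"spin": 0,"hand": 40},
    {"slide": [0,0,-0.02],"spin": 0,"hand": 40},
    {"slide": [0,0,-0.03],"spin": 0,"hand": 0},
    {"slide": [0,0,-0.03],"spin": 0,"hand": 0},
    {"slide": [0,0,-0.03],"spin": 0,"hand": 0},
    {"slide": [0,0,-0.03],"spin": 0,"hand": 0},
    {"slide": [0,0,-0.03],"spin": 0,"hand": 0},
    {"slide": [0,0,-0.02],"spin": 0,"hand": 0},
    {"slide": [0,0,0],"spin": 0,"hand": 0},
  ],
)

```text
t: 30.1
eef_pos: [0.5876, 0.2603, 0.1725]
tcp_rot: [[0.447, 0.894, 0.005], [0.895, -0.447, 0.002], [0.004, 0.004, -1.0]]
ft_force: [-0.1, -0.4, 0.3]
gripper_width: 0.0852
```

```bash
python3 - <<'E'
from h import *
im=shot('w21'); 
cv2.imwrite('pics/w21q.png',cv2.convertScaleAbs(cv2.resize(im[100:240,190:330],None,fx=4.2,fy=4.2,interpolation=cv2.INTER_CUBIC),alpha=1.5))
E
```

```text
t 30.15 tcp [0.587  0.2601 0.1704] yaw of tool x 63.44614398164914 w 0.0853662122022295
```

View pics/w21q.png

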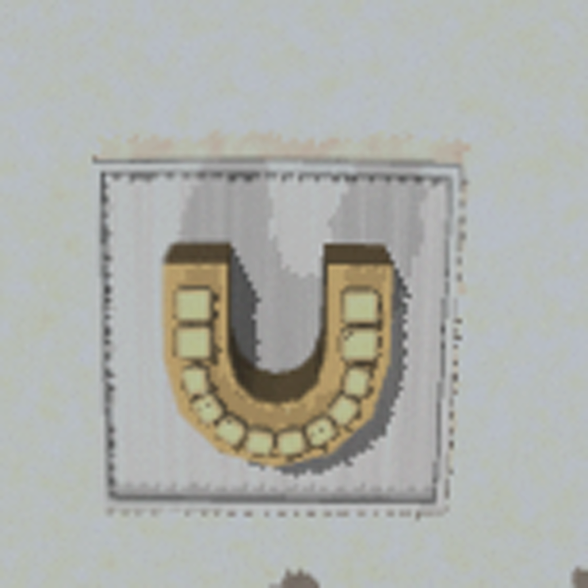

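```bash
python3 - <<'E'
from h import *
m=model("w21"); g=lambda a,z: plane("wrist",f(a,[190,100],4.2),z,m); s=manip.observe(); T=np.array(s["tcp_rot"]);p=np.array(s["eef_pos"])
tl=lambda U:print(((U-p)@T*1e3)[:,:2],"mean",((U-p)@T*1e3)[:,:2].mean(0))
tl(g([(98,160),(462,167),(443,505),(107,503)],.007)); rep("sq",g([(98,160),(462,167),(443,505),(107,503)],.007))
U=g([(163,263),(392,264),(277,468)],.035); tl(U); print(((U[0]+U[1])/2+U[2])[:2]*500)
p0=np.array([.587,.2601]); o=np.array([.4950,.0475]); print(totool([*(o-p0),0]))
q=np.array([.483,-.298]); print("to quad",totool([*(q-p0),0]))
E
```

```text
[[ 36.63   -50.0388]
 [ 34.6124  51.7633]
 [-66.5518  49.8022]
 [-65.7873 -51.1537]] mean [-15.2742   0.0933]
sq [580.763  246.5431] edges [101.8223 101.1834 100.959  102.4236] ang [-27.7, -117.7, 153.0, 62.8]
[[ 12.3617 -29.6365]
 [ 12.0485  29.9229]
 [-44.2105  -0.0347]] mean [-6.6001  0.0839]
[580.3236 245.8816]
[-0.2313  0.0127 -0.0005]
to quad [-0.5457  0.1565 -0.0008]
```

servo_tool(
  series=[
    {"slide": [0,0,0],"spin": 0.111,"hand": 0},
    {"slide": [0,0,0],"spin": 0.111,"hand": 0},
    {"slide": [0,0,0],"spin": 0.111,"hand": 0},
    {"slide": [0,0,0],"spin": 0.111,"hand": 0},
    {"slide": [0,0,0],"spin": 0.111,"hand": 0},
    {"slide": [0,0,0],"spin": 0.111,"hand": 0},
    {"slide": [0,0,0],"spin": 0.111,"hand": 0},
    {"slide": [0,0,0],"spin": 0.111,"hand": 0},
    {"slide": [0,0,0],"spin": 0,"hand": 120},
  ],
)

```text
t: 31.05
eef_pos: [0.5862, 0.2598, 0.1675]
tcp_rot: [[0.977, 0.215, -0.001], [0.215, -0.977, -0.0], [-0.001, -0.0, -1.0]]
ft_force: [0.1, 0.1, -0.4]
gripper_width: 0.0733
```

servo_tool(
  series=[
    {"slide": [-0.0116,0.0275,0],"spin": 0,"hand": 120},
    {"slide": [-0.0116,0.0275,0],"spin": 0,"hand": 120},
    {"slide": [-0.0116,0.0275,0],"spin": 0,"hand": 120},
    {"slide": [-0.0116,0.0275,0],"spin": 0,"hand": 120},
    {"slide": [-0.0116,0.0275,0],"spin": 0,"hand": 120},
    {"slide": [-0.0116,0.0275,0],"spin": 0,"hand": 120},
    {"slide": [-0.0116,0.0275,0],"spin": 0,"hand": 120},
    {"slide": [-0.0116,0.0275,0],"spin": 0,"hand": 120},
    {"slide": [-0.0116,0.0275,0],"spin": 0,"hand": 120},
    {"slide": [-0.0116,0.0275,0],"spin": 0,"hand": 120},
    {"slide": [-0.0116,0.0275,0],"spin": 0,"hand": 120},
    {"slide": [-0.0116,0.0275,0],"spin": 0,"hand": 120},
    {"slide": [-0.0116,0.0275,0],"spin": 0,"hand": 120},
    {"slide": [-0.0116,0.0275,0],"spin": 0,"hand": 120},
    {"slide": [-0.0116,0.0275,0],"spin": 0,"hand": 120},
    {"slide": [-0.0116,0.0275,0],"spin": 0,"hand": 120},
    {"slide": [-0.0116,0.0275,0],"spin": 0,"hand": 120},
    {"slide": [-0.0116,0.0275,0],"spin": 0,"hand": 120},
    {"slide": [-0.0116,0.0275,0],"spin": 0,"hand": 120},
    {"slide": [0,0,0],"spin": 0,"hand": 120},
  ],
)

```text
t: 33.05
eef_pos: [0.484, -0.3008, 0.1675]
tcp_rot: [[0.976, 0.219, -0.001], [0.219, -0.976, 0.0], [-0.001, -0.0, -1.0]]
ft_force: [-0.3, -0.0, 0.1]
gripper_width: 0.0449
```

```bash
python3 - <<'E'
from h import *
im=shot('w22'); 
cv2.imwrite('pics/w22q.png',cv2.convertScaleAbs(cv2.resize(im[100:240,190:330],None,fx=4.2,fy=4.2,interpolation=cv2.INTER_CUBIC),alpha=1.5))
E
```

```text
t 33.1 tcp [ 0.4844 -0.2991  0.1675] yaw of tool x 12.627429681376956 w 0.044986095626114476
```

View pics/w22q.png

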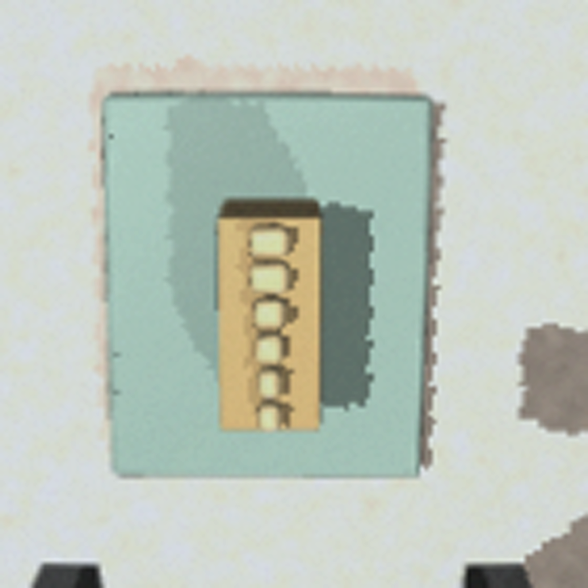

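```bash
python3 - <<'E'
from h import *
m=model("w22"); g=lambda a,z: plane("wrist",f(a,[190,100],4.2),z,m); s=manip.observe(); T=np.array(s["tcp_rot"]);p=np.array(s["eef_pos"])
tl=lambda U:print(((U-p)@T*1e3)[:,:2],"mean",((U-p)@T*1e3)[:,:2].mean(0))
tl(g([(218,217),(322,217),(321,430),(219,430)],.042)); print(p)
E
```

```text
[[ 25.6697 -12.9746]
 [ 25.655   12.7804]
 [-29.8955  12.9936]
 [-29.9118 -13.4266]] mean [-2.1206 -0.1568]
[ 0.4844 -0.2991  0.1675]
```

servo_tool(
  series=[
    {"slide": [0,-0.001,0.02],"spin": 0,"hand": 120},
    {"slide": [0,0,0.03],"spin": 0,"hand": 120},
    {"slide": [0,0,0.03],"spin": 0,"hand": 120},
    {"slide": [0,0,0.03],"spin": 0,"hand": 120},
    {"slide": [0,0,0.03],"spin": 0,"hand": 120},
    {"slide": [0,0,0.02],"spin": 0,"hand": 120},
    {"slide": [0,0,0.015],"spin": 0,"hand": 120},
    {"slide": [0,0,0.008],"spin": 0,"hand": 120},
    {"slide": [0,0,0],"spin": 0,"hand": 120},
    {"slide": [0,0,0],"spin": 0,"hand": 120},
    {"slide": [0,0,0],"spin": 0,"hand": 255},
    {"slide": [0,0,0],"spin": 0,"hand": 255},
    {"slide": [0,0,0],"spin": 0,"hand": 255},
    {"slide": [0,0,0],"spin": 0,"hand": 255},
    {"slide": [0,0,0],"spin": 0,"hand": 255},
    {"slide": [0,0,0],"spin": 0,"hand": 255},
  ],
)

```text
t: 34.7
eef_pos: [0.4855, -0.2975, -0.0135]
tcp_rot: [[0.976, 0.218, 0.002], [0.218, -0.976, -0.001], [0.001, 0.001, -1.0]]
ft_force: [-0.5, 1.5, 7.0]
gripper_width: 0.0249
```

```bash
python3 - <<'E'
from h import *
im=shot('w23'); 
cv2.imwrite('pics/w23b.png',cv2.convertScaleAbs(cv2.resize(im[100:300,160:360],None,fx=3,fy=3,interpolation=cv2.INTER_CUBIC),alpha=1.5))
E
```

```text
t 34.75 tcp [ 0.4854 -0.2975 -0.0135] yaw of tool x 12.568511055439734 w 0.02440878502343167
```

View pics/w23b.png

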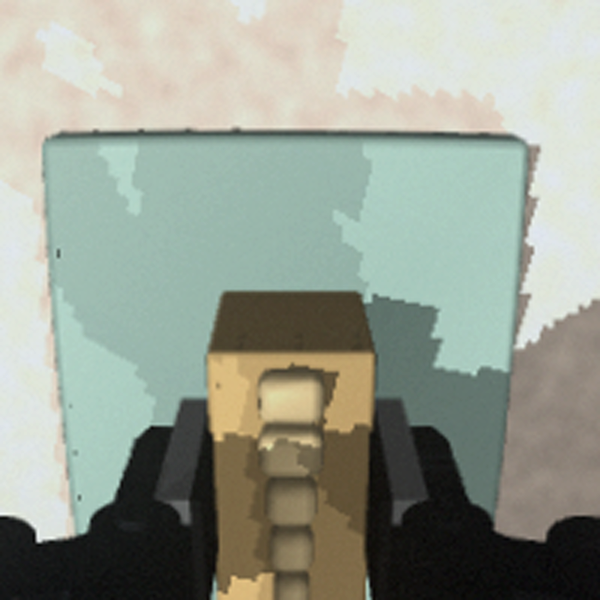

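servo_tool(
  series=[
    {"slide": [0,0,-0.01],"spin": 0,"hand": 255},
    {"slide": [0,0,-0.025],"spin": 0,"hand": 255},
    {"slide": [0,0,-0.03],"spin": 0,"hand": 255},
    {"slide": [0,0,-0.03],"spin": 0,"hand": 255},
    {"slide": [0,0,-0.015],"spin": 0,"hand": 255},
    {"slide": [0.0067,-0.0258,0],"spin": 0,"hand": 255},
    {"slide": [0.0067,-0.0258,0],"spin": 0,"hand": 255},
    {"slide": [0.0067,-0.0258,0],"spin": 0,"hand": 255},
    {"slide": [0.0067,-0.0258,0],"spin": 0,"hand": 255},
    {"slide": [0.0067,-0.0258,0],"spin": 0,"hand": 255},
    {"slide": [0.0067,-0.0258,0],"spin": 0,"hand": 255},
    {"slide": [0.0067,-0.0258,0],"spin": 0,"hand": 255},
    {"slide": [0.0067,-0.0258,0],"spin": 0,"hand": 255},
    {"slide": [0.0067,-0.0258,0],"spin": 0,"hand": 255},
    {"slide": [0.0067,-0.0258,0],"spin": 0,"hand": 255},
    {"slide": [0.0067,-0.0258,0],"spin": 0,"hand": 255},
    {"slide": [0.0067,-0.0258,0],"spin": 0,"hand": 255},
    {"slide": [0.0067,-0.0258,0],"spin": 0,"hand": 255},
    {"slide": [0,0,0],"spin": 0.081,"hand": 255},
    {"slide": [0,0,0],"spin": 0.081,"hand": 255},
  ],
)

```text
t: 36.75
eef_pos: [0.4967, 0.0501, 0.0953]
tcp_rot: [[0.998, 0.056, -0.0], [0.056, -0.998, 0.0], [-0.0, -0.0, -1.0]]
ft_force: [0.0, -0.4, 0.3]
gripper_width: 0.0244
```

servo_tool(
  series=[
    {"slide": [0,0,0],"spin": 0,"hand": 255},
    {"slide": [0,0,0],"spin": 0,"hand": 255},
  ],
)

```text
t: 36.95
eef_pos: [0.4969, 0.0492, 0.0953]
tcp_rot: [[0.998, 0.06, -0.0], [0.06, -0.998, 0.0], [-0.0, -0.0, -1.0]]
ft_force: [0.4, -0.2, -1.0]
gripper_width: 0.0251
```

```bash
python3 - <<'E'
from h import *
im=shot('w24'); 
cv2.imwrite('pics/w24b.png',cv2.convertScaleAbs(cv2.resize(im[80:330,110:410],None,fx=2.4,fy=2.4,interpolation=cv2.INTER_CUBIC),alpha=1.6))
E
```

```text
t 37.0 tcp [0.4969 0.0492 0.0953] yaw of tool x 3.403997118854755 w 0.02447957987896848
```

View pics/w24b.png

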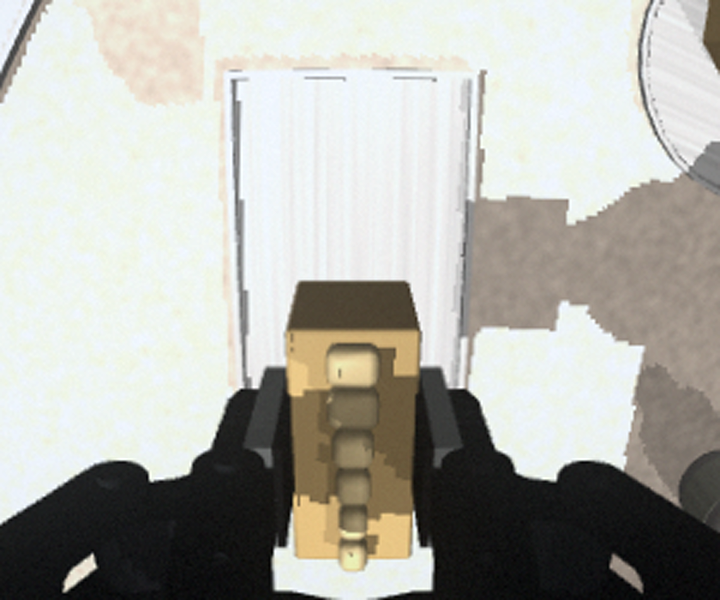

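```bash
python3 - <<'E'
from h import *
m=model("w24"); g=lambda a,z: plane("wrist",f(a,[110,80],2.4),z,m); s=manip.observe(); T=np.array(s["tcp_rot"]);p=np.array(s["eef_pos"])
tl=lambda U:print(((U-p)@T*1e3)[:,:2])
tl(g([(229,70),(485,70),(236,300),(469,300),(240,380),(467,380)],.007)); print(((np.array([.4952,.0473])-p[:2])@T[:2,:2])*1e3)
E
```

```text
[[ 71.7507 -45.3348]
 [ 71.909   50.9894]
 [-19.3917 -45.7955]
 [-19.3324  48.0718]
 [-55.0226 -46.1251]
 [-54.97    49.285 ]]
[-1.777  1.753]
```

servo_tool(
  series=[
    {"slide": [-0.0003,0.001,0.02],"spin": 0,"hand": 255},
    {"slide": [0,0,0.025],"spin": 0,"hand": 255},
    {"slide": [0,0,0.025],"spin": 0,"hand": 255},
    {"slide": [0,0,0.02],"spin": 0,"hand": 255},
    {"slide": [0,0,0.012],"spin": 0,"hand": 255},
    {"slide": [0,0,0.006],"spin": 0,"hand": 255},
    {"slide": [0,0,0.003],"spin": 0,"hand": 255},
    {"slide": [0,0,0.002],"spin": 0,"hand": 255},
    {"slide": [0,0,0.001],"spin": 0,"hand": 255},
    {"slide": [0,0,0.0005],"spin": 0,"hand": 255},
    {"slide": [0,0,0],"spin": 0,"hand": 255},
    {"slide": [0,0,0],"spin": 0,"hand": 255},
  ],
)

```text
t: 38.2
eef_pos: [0.4968, 0.0483, -0.0189]
tcp_rot: [[0.998, 0.057, 0.0], [0.057, -0.998, 0.0], [0.0, -0.0, -1.0]]
ft_force: [-0.6, -0.3, -1.4]
gripper_width: 0.0245
```

servo_tool(
  series=[
    {"slide": [0,0,0.001],"spin": 0,"hand": 255},
    {"slide": [0,0,0.0005],"spin": 0,"hand": 255},
    {"slide": [0,0,0],"spin": 0,"hand": 255},
  ],
)

```text
t: 38.5
eef_pos: [0.4967, 0.0483, -0.0205]
tcp_rot: [[0.998, 0.057, 0.0], [0.057, -0.998, 0.0], [0.0, -0.0, -1.0]]
ft_force: [-2.0, 0.2, 4.1]
gripper_width: 0.0247
```

Contact at 4 N, at the height I expected. I'll release and rise.

servo_tool(
  series=[
    {"slide": [0,0,0],"spin": 0,"hand": 120},
    {"slide": [0,0,0],"spin": 0,"hand": 120},
    {"slide": [0,0,0],"spin": 0,"hand": 120},
    {"slide": [0,0,0],"spin": 0,"hand": 120},
    {"slide": [0,0,-0.01],"spin": 0,"hand": 120},
    {"slide": [0,0,-0.02],"spin": 0,"hand": 120},
    {"slide": [0,0,-0.03],"spin": 0,"hand": 0},
    {"slide": [0,0,-0.03],"spin": 0,"hand": 0},
    {"slide": [0,0,-0.03],"spin": 0,"hand": 0},
    {"slide": [0,0,-0.03],"spin": 0,"hand": 0},
    {"slide": [0,0,-0.03],"spin": 0,"hand": 0},
    {"slide": [0,0,-0.02],"spin": 0,"hand": 0},
    {"slide": [0,0,0],"spin": 0,"hand": 0},
    {"slide": [0,0,0],"spin": 0,"hand": 0},
  ],
)

```text
t: 39.9
eef_pos: [0.4967, 0.0483, 0.1798]
tcp_rot: [[0.998, 0.057, 0.001], [0.057, -0.998, 0.0], [0.001, -0.0, -1.0]]
ft_force: [0.3, 0.9, -0.3]
gripper_width: 0.0852
```

```bash
python3 - <<'E'
from h import *
im=shot('w25'); 
cv2.imwrite('pics/w25b.png',cv2.convertScaleAbs(cv2.resize(im,None,fx=1.5,fy=1.5,interpolation=cv2.INTER_CUBIC),alpha=1.6))
cv2.imwrite('pics/w25q.png',cv2.convertScaleAbs(cv2.resize(im[80:240,190:330],None,fx=3.7,fy=3.7,interpolation=cv2.INTER_CUBIC),alpha=1.5))
im=manip.get_image("side"); cv2.imwrite('pics/s25.png',cv2.resize(cv2.convertScaleAbs(im[100:365,140:360],alpha=1.7),None,fx=2.2,fy=2.2,interpolation=cv2.INTER_CUBIC))
E
```

```text
t 39.95 tcp [0.4964 0.0483 0.179 ] yaw of tool x 3.283100868006993 w 0.08556572214651853
```

View pics/w25b.png

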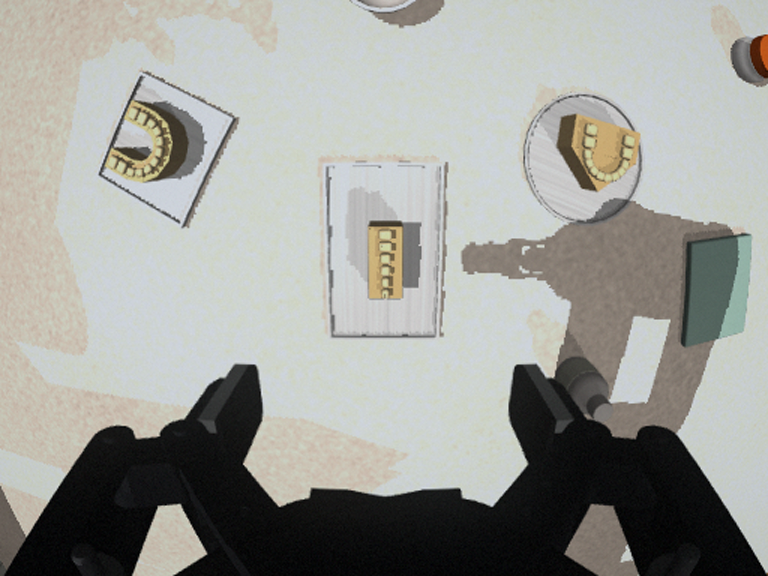

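View pics/w25q.png

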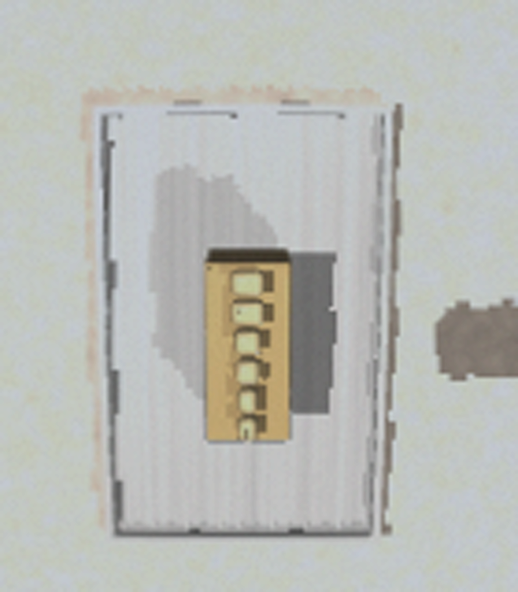

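View pics/s25.png

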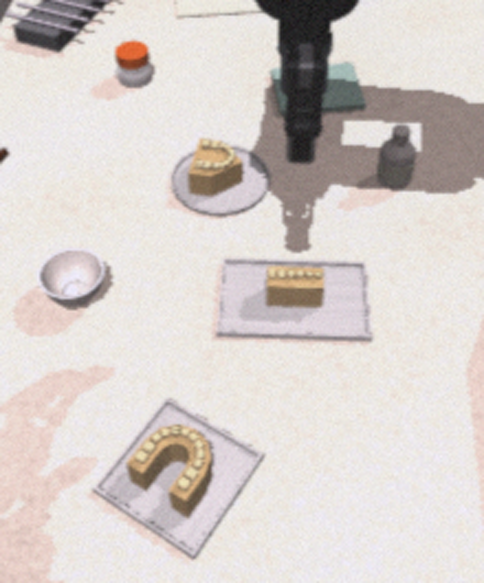

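```bash
python3 - <<'E'
from h import *
m=model("w25"); g=lambda a,z: plane("wrist",f(a,[190,80],3.7),z,m)
rep("obl",g([(96,105),(388,108),(373,535),(113,535)],.007)); rep("quad",g([(206,262),(291,262),(291,440),(206,440)],.035))
print("hand in:",manip.hand_in())
E
```

```text
obl [494.7897  48.7729] edges [ 93.182  145.9696  90.9771 147.083 ] ang [-87.4, -177.1, 93.3, 3.8]
quad [493.5108  46.6849] edges [25.3834 55.7892 26.4577 55.7893] ang [-86.7, -176.1, 93.3, 2.8]
the job is handed in; nothing more can be done
hand in: None
```

The three models are each in their own tray, upright and within about 3 mm of its centre, and the job is handed in at about 40 s of the 109 s allowed.

**Order of moves:** I parked the quadrant model on the middle of the slab. Then the upper model went to the round tray, the lower model to the square tray, and the quadrant from the slab to the oblong tray. Each was lowered in small steps until 4 to 6 N of contact, then released.

**Last checks, by wrist camera after each release:**

| Model | Tray | Distance from tray centre |
|---|---|---|
| Upper | Round | about 1 mm |
| Lower | Square | about 1 mm |
| Quadrant | Oblong | about 2.5 mm |

- **Parking:** the quadrant was about 2 mm from the slab's centre.
- **Bystanders:** the last side view shows the bottle, bowl and jar standing where they were, judged by eye. The gripper was open and well clear of everything.

**What disagreed:**
- **Finger length:** all three cameras showed the fingertips about 38 to 50 mm behind the reported tool point, depending on the opening. I set the grasp heights from the images, and the contact heights confirmed them.
- **Fixed cameras:** the scene and side views differed by about 8 mm, so I placed everything by the wrist camera. Its sizes came out about 2 to 4 % small at the tray rims.

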